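# Assemble a corrosion coupon cage

### The arm

A 6-joint arm with a two-finger parallel gripper is mounted at the origin on the work surface. World frame = base frame: x ahead of the robot, y to its left, z up, the work surface at z = 0. Lengths are in m, angles in degrees, forces in N, time in s.
With the tool pointing down it reaches from about 0.3 to 0.75 m from the base axis. Payload 8.5 kg.
Tool frame: the origin (TCP) lies midway between the tips of the shut fingers; the grasp point (between the pads) lies 19 mm behind it; z points along the fingers, y is the line along which they close (so a half turn about z gives the same grasp; the last joint's range is limited). The gripper opens to 85 mm and grips with 20 to 120 N. Pads are 22 mm wide; open, the fingers measure 114 mm over their backs; the gripper's body (76 mm by 85 mm) begins 54 mm behind the grasp point. The pads swing forward as they close: fully open they stand 13 mm farther back than shut.
Start: joints at [-80.46, 21.807, 74.336, -0, 83.858, -12.336], TCP at [0.205, -0.51, 0.199] pointing down, gripper open.
Joint ranges: [-178.18, 178.18], [-50.72, 133.34], [12.68, 142.11], [-81.47, 261.47], [9.98, 163.14], [-165.26, 165.26]. Speed limits (degrees/s): [136.94, 136.94, 180, 180, 180, 180].

### API

Orientations are given as a 3x3 rotation matrix whose columns are the frame's x, y, z axes.
In Python, from rig import monitor, optics, close_job, models gives the robot as it stands.
- The arm moves only by the tool step_arm, never from a script. Its arguments are lists of equal length, an entry for each row: "fingers": the closure, from -1 (fully open) to 1 (shut); "travel": the shift along the tool's x, y, z scaled (see below), a list of three; "twist": the turn about the tool's z scaled (see below). In form: {"fingers": [fingers, ...], "travel": [[tx, ty, tz], ...], "twist": [twist, ...]}. A call has 1 to 10 rows; each row shifts and turns the commanded pose from where the row before left it, along the tool's axes as they then stand; what a row does not reach is not made up. The controller multiplies each number of a shift by 100 mm and each number of a turn by pi rad. A row lasts 1/8 s, in which the tool goes at most 62.5 mm and 10.7 degrees, less where a joint would pass 70% of its speed; a pose out of reach is approached as far as the arm can. A call with a number of a shift or a turn outside -1 to 1 is refused whole. A call with a gripper value outside its range is refused whole. The fingers move at their own pace and stop on an object; "force" is the grip in N (left out, the last holds). Time passes only in rows, so rows that do not move let the fingers close. It gives the time, the measured TCP pose, the force, the opening and the grip force at its end, in the units of the state.
- monitor.observe(): the state, without advancing time (a new reading comes with each control period).
- optics.get_image(name): name is "scene" or "top" or "wrist"; returns (picture, depth): 480x640x3 uint8, blue, green, red; 480x640 float32, m along the optical axis (not along the pixel's ray), 0 where there is no reading.
- optics.get_calibration(name): a dict with "vertical_fov" (degrees; the focal length in pixels is half the picture's height over the tangent of half this angle, whatever the lens; pixels are square), "cx", "cy" (the principal point, pixels), "distortion" ([k1, k2, p1, p2, k3] as OpenCV has them; the pictures are not rectified), "world_from_camera" (4x4, takes a point from camera to world coordinates). Camera axes: x right, y up, looking along -z (the intrinsics and any distortion apply to the point x, -y, -z); pixel columns grow to the right and rows downward; lengths in m; the calibration is good to about 2 mm. A picture is of the moment at which its call begins: read the wrist's pose just before it. get_calibration takes no time and is no camera call; for the wrist camera it gives the pose at the moment of the call.
- close_job(): hands the job in; it is judged then, once.
Trained networks look in the newest picture that a camera, given by its name, has taken for a name from the list of things; names that differ only in an ending like _2 or _b are one class to them, and where a whole thing is asked for, a point or a joint stands for the part that bears it (a point fixed in the world has none). Each returns a list of dicts, best first, with "confidence" (0 to 1); they miss things now and then, are a little off and sometimes report something else, mostly with a low value. They report only what shows in the picture. A call takes as long as a camera call. They do not tell look-alikes from the thing itself.
- models.trace(camera, query): "mask" (480x640 bool, what is visible of it) and "point" ([column, row] in pixels, amid what is visible of it).
- models.landmark_of(camera, query): "point" ([column, row] in pixels: a listed point, or the origin of a listed thing).
The state is a dict: "time_s": time; "q": joint angles; "qvel": joint speeds; "joint_efforts": joint torques, N m; "position": TCP position; "tool_rot": TCP orientation; "ft_force": force on the tool from outside, world axes, zero at the start; "wrist_torque": the same for the moment, N m; "grip_width": finger opening in m; "gripper_force": force on a finger pad.
Only numpy, scipy, OpenCV 4.12 (cv2) and the standard library are available. Lean on these libraries where they do the work, as an engineer would, in place of code of your own. Each camera call takes 0.05 s, during which the arm holds its last target. There are 200 camera calls.

### The job

Build up the coupon cage for the corrosion test. Thread the coupons that are on the bench onto the centre bolt from the bottom up in the order copper, brass, mild steel, aluminium (skip any that are missing), putting exactly one white spacer under each coupon; then put the green bushing on the topmost coupon, flange down. Last, turn the end plate so its holes line up with the tie rods and slide it down, hub up, until it sits flat on the bushing; any spare spacer stays off the bolt, and do not knock over or push about the amber bottle or the beaker.

Things in the scene. Friction and masses are not known exactly. Their poses are not given: they have to be found in the camera images.
- cage_base: Fixed cage base: black foot 144 mm across under a white disc 128 mm across, top face 22 mm above the bench. On it stand the centre bolt (10 mm thick, 68 mm tall, last 5 mm tapered) and three tie rods (8 mm thick, 66 mm tall, last 4 mm tapered), 50 mm from the bolt, at 0, 120, 240 deg from the body's x axis. Origin: centre of the underside, on the bench; z up.
- bolt_foot (a point): Point on the bolt's axis at the white disc's top face, 22 mm above the bench, where the lowest spacer rests. Axes as cage_base.
- bolt_tip (a point): Tip of the centre bolt, 68 mm above bolt_foot.
- end_plate: Loose end plate, 0.35 kg: white disc 128 mm across, 8 mm thick, flat on the bench. Centre bore 13 mm; three 11 mm holes 50 mm from the centre at 0, 120, 240 deg from the body's x axis. On top the hub to hold it by: a square metal block 34 x 34 mm, sides square to the body's x and y, its top 32 mm above the origin; the bore runs through it. Origin: centre of the underside; z up.
- coupon_copper: Test coupon of copper (reddish): flat ring 38 mm across, 13 mm hole, 5 mm thick, lying flat on a mat at the start; may be absent. Origin: centre of its underside; z is its axis, up.
- coupon_brass: Test coupon of brass (yellow): flat ring 38 mm across, 13 mm hole, 5 mm thick, lying flat on a mat at the start; may be absent. Origin: centre of its underside; z is its axis, up.
- coupon_steel: Test coupon of mild steel (nearly black): flat ring 38 mm across, 13 mm hole, 5 mm thick, lying flat on a mat at the start; may be absent. Origin: centre of its underside; z is its axis, up.
- coupon_aluminium: Test coupon of aluminium (silver grey): flat ring 38 mm across, 13 mm hole, 5 mm thick, lying flat on a mat at the start; may be absent. Origin: centre of its underside; z is its axis, up.
- spacer_1: White PTFE spacer: ring 30 mm across, 13 mm hole, 8 mm tall, lying flat on a mat at the start. One of three alike and interchangeable. Origin: centre of its underside; z is its axis, up.
- spacer_2: White PTFE spacer: ring 30 mm across, 13 mm hole, 8 mm tall, lying flat on a mat at the start. One of three alike and interchangeable. Origin: centre of its underside; z is its axis, up.
- spacer_3: White PTFE spacer: ring 30 mm across, 13 mm hole, 8 mm tall, lying flat on a mat at the start. One of three alike and interchangeable. Origin: centre of its underside; z is its axis, up.
- bushing: Green flanged bushing: flange 34 mm across and 4 mm tall below, sleeve 24 mm across and 10 mm tall above it, 14 mm in all, 13 mm bore; it stands flange down on a mat. Origin: centre of the flange's underside; z up.
- mat_a: Blue mat 160 x 160 mm, 2 mm thick, fixed to the bench, on which the coupons lie in a loose 2 x 2 pattern about 80 mm apart. Origin: centre of the underside.
- mat_b: A like mat, on which the three spacers and the bushing lie in a loose 2 x 2 pattern about 80 mm apart. Origin: centre of the underside.
- bottle_amber: Bystander, not part of the job. Origin: centre of its underside. Small amber bottle, 52 mm across, 105 mm tall.
- beaker: Bystander, not part of the job. Origin: centre of its underside. Glass beaker, 58 mm across, 70 mm tall.
Things that resemble listed ones, but are neither listed nor needed, are in the scene too. What is shaped like the coupon_brass but blue or red is not meant.

How it is judged:
By the outcome, as a careful person would: the job done as asked, in the order asked, and still so for the second after the job is handed in, with the robot touching nothing.
Of coupon_copper, coupon_brass, coupon_steel, coupon_aluminium only 2 to 3 are there at a start; the rules pass over those that are not, and their reading is None.
At some moment in a run one of coupon_copper, coupon_brass, coupon_steel, coupon_aluminium, spacer_1, spacer_2, spacer_3, bushing, end_plate may be knocked a few centimetres aside while the robot is not near it.
Once in a run the grip may slacken for a moment while it holds something.
It also fails if it takes over 210 s, if anything falls off the work surface, if the arm or the gripper's body presses on something with over 40 N, if the wrist force passes 120 N, or if a joint passes its speed limit or range.

## Working session

There is one attempt and no reset: what is moved stays moved. The work goes in short steps, Python scripts to look and compute and a tool call to move; the robot and the scene stay as the last step left them, time stands still between calls to the robot, and variables do not carry over. Pictures are saved under pics/ and viewed, at most 14 in all, crops included, and the job is handed in when it is done.

Besides the shell and the picture viewer there is one more tool, called after "Emit:" by a JSON object that holds its "name" and its "arguments". step_arm: Moves the arm, as the interface text tells. Its arguments: {"type":"object","properties":{"fingers":{"type":"array","items":{"type":"number"}},"travel":{"type":"array","items":{"type":"array","items":{"type":"number"}}},"twist":{"type":"array","items":{"type":"number"}},"force":{"type":"number"}},"required":["fingers","travel","twist"]}

```bash
ls; mkdir -p pics
python3 - <<'E'
from rig import monitor, optics
import cv2,numpy as np
s=monitor.observe();print(s)
for n in("scene","top"):
    p,d=optics.get_image(n);cv2.imwrite(f"pics/{n}0.png",p)
    np.save(f"{n}_d.npy",d)
    print(n,optics.get_calibration(n))
print(optics.get_calibration("wrist"))
E
```

```text
pics
{'time_s': 0.0, 'q': array([-8.04600141e+01,  2.18412313e+01,  7.43845154e+01, -9.24425864e-04,
        8.38556419e+01, -1.23371549e+01]), 'qvel': array([ 0.02588642,  0.06489078,  0.03786089, -0.15653495,  0.06461019,
       -0.07089536]), 'joint_efforts': array([-1.30330747e-03, -4.48467028e+01, -2.31276995e+01, -2.37395470e-04,
        4.84433142e-03, -1.30041066e-06]), 'position': array([ 0.20486558, -0.51007044,  0.19831094]), 'tool_rot': array([[ 9.27984379e-01,  3.72619014e-01, -2.51247558e-04],
       [ 3.72618988e-01, -9.27983370e-01,  1.39819608e-03],
       [ 2.87840890e-04, -1.39112373e-03, -9.99998991e-01]]), 'ft_force': array([-0.12294778,  0.01750065,  0.09084658]), 'wrist_torque': array([ 0.00371879, -0.04218429, -0.01056532]), 'gripper_force': 0.0, 'grip_width': 0.0852412465150274}
scene {'vertical_fov': 55.32573636966072, 'cx': 323.5966048107704, 'cy': 242.93669658833795, 'distortion': array([-0.0664732,  0.       ,  0.       ,  0.       ,  0.       ]), 'world_from_camera': array([[ 0.65148729, -0.55370122,  0.51863211,  0.92103607],
       [ 0.7583536 ,  0.455
[... 341 characters left out ...]
rom_camera': array([[-0.10302377,  0.97360731, -0.20365387,  0.33141719],
       [-0.99467463, -0.1002412 ,  0.02396011, -0.01997787],
       [ 0.00291323,  0.2050378 ,  0.97874972,  1.06730345],
       [ 0.        ,  0.        ,  0.        ,  1.        ]])}
{'vertical_fov': 68.88607114490767, 'cx': 317.70193903375934, 'cy': 237.7513367769531, 'distortion': array([-0.06360751,  0.        ,  0.        ,  0.        ,  0.        ]), 'world_from_camera': array([[ 0.37302603,  0.89584918,  0.241466  ,  0.26643725],
       [-0.92782025,  0.3604741 ,  0.09595836, -0.48542496],
       [-0.00107802, -0.25983201,  0.96565323,  0.37373118],
       [ 0.        ,  0.        ,  0.        ,  1.        ]])}
```

View pics/top0.png

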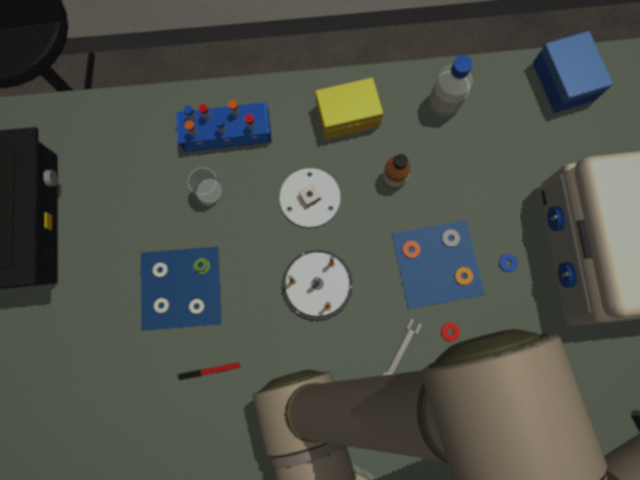

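View pics/scene0.png

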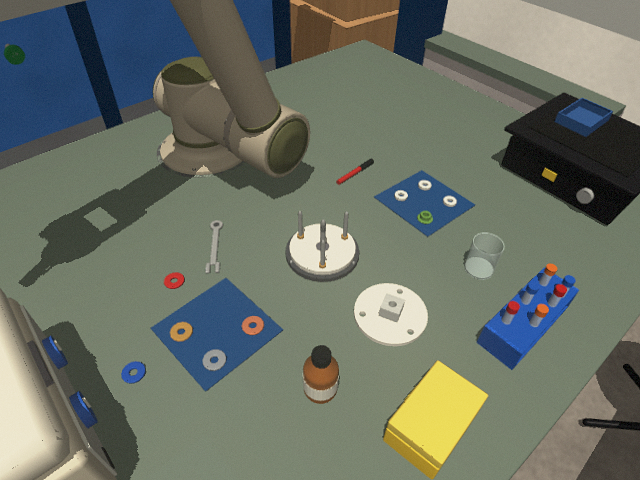

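Top view: copper at (411,249), aluminium (451,238), brass (464,276); no steel, so 3 coupons. Spacers are at (160,269), (161,305), (196,306), the bushing at (202,266), the end plate at (310,197) and the cage at (316,285). The red and blue rings off the mat are decoys.

```bash
cat > h.py <<'E'
from rig import monitor, optics, models
import cv2,numpy as np
def cal(n):
    c=optics.get_calibration(n);f=240/np.tan(np.radians(c["vertical_fov"]/2))
    return np.array([[f,0,c["cx"]],[0,f,c["cy"]],[0,0,1]]),np.array(c["distortion"]),np.array(c["world_from_camera"])
def ray(C,px):
    K,D,T=C;u=cv2.undistortPoints(np.array(px,float).reshape(-1,1,2),K,D).reshape(-1,2)
    d=np.c_[u[:,0],-u[:,1],-np.ones(len(u))]@T[:3,:3].T
    return T[:3,3],d
def at_z(C,px,z):
    o,d=ray(C,px);return o+d*((z-o[2])/d[:,2])[:,None]
def tri(C1,p1,C2,p2):
    (o1,d1),(o2,d2)=ray(C1,p1),ray(C2,p2);d1=d1[0]/np.linalg.norm(d1);d2=d2[0]/np.linalg.norm(d2)
    P=[np.eye(3)-np.outer(d,d) for d in(d1,d2)]
    x=np.linalg.solve(P[0]+P[1],P[0]@o1+P[1]@o2)
    return x,np.linalg.norm(np.cross(x-o1,d1))*2
def proj(C,X):
    K,D,T=C;c=(np.atleast_2d(X)-T[:3,3])@T[:3,:3];c[:,1:]*=-1
    return cv2.projectPoints(c,np.zeros(3),np.zeros(3),K,D)[0].reshape(-1,2)
E
python3 - <<'E'
from h import *
np.set_printoptions(precision=4,suppress=True)
for n in("top","scene"): optics.get_image(n)
CT,CS=cal("top"),cal("scene")
for q in["cage_base","bolt_foot","bolt_tip","end_plate","coupon_copper","coupon_brass","coupon_steel","coupon_aluminium","spacer_1","bushing","bottle_amber","beaker"]:
    a=models.landmark_of("top",q);b=models.landmark_of("scene",q)
    print(q,len(a),len(b))
    for i in a[:4]:
        best=[]
        for j in b[:4]:
            x,e=tri(CT,i["point"],CS,j["point"]);best.append((e,x,j))
        if best:
            e,x,j=min(best,key=lambda t:t[0]);print("  ",np.round(i["point"]),round(i["confidence"],2),np.round(j["point"]),round(j["confidence"],2),x,round(e,4))
print(monitor.observe()["time_s"])
E
```

```text
cage_base 1 1
   [320. 285.] 0.81 [323. 253.] 0.61 [ 0.4643 -0.0145  0.0035] 0.0097
bolt_foot 1 1
   [316. 286.] 0.75 [321. 246.] 0.81 [ 0.4597 -0.0087  0.0174] 0.0012
bolt_tip 2 2
   [315. 279.] 0.58 [325. 222.] 0.76 [ 0.4655 -0.0074  0.0851] 0.0037
   [396. 179.] 0.33 [325. 222.] 0.76 [ 0.5982 -0.1453  0.2625] 0.0305
end_plate 1 2
   [310. 199.] 0.88 [390. 315.] 0.57 [ 0.6492 -0.0137 -0.0029] 0.0042
coupon_copper 3 2
   [413. 251.] 0.5 [254. 329.] 0.81 [ 0.5169 -0.2137 -0.0059] 0.0092
   [309. 201.] 0.47 [322. 391.] 0.38 [ 0.6548 -0.0762 -0.1569] 0.1442
   [465. 273.] 0.44 [254. 329.] 0.81 [ 0.4916 -0.2622  0.0198] 0.1223
coupon_brass 4 3
   [511. 264.] 0.69 [134. 370.] 0.57 [ 0.4674 -0.4082  0.0057] 0.01
   [465. 275.] 0.67 [180. 335.] 0.75 [ 0.4533 -0.316   0.0003] 0.0015
   [451. 334.] 0.65 [175. 280.] 0.48 [ 0.3379 -0.2669 -0.0021] 0.0059
   [317. 278.] 0.45 [175. 280.] 0.48 [ 0.4366 -0.1475  0.0795] 0.2758
coupon_steel 0 1
coupon_aluminium 0 1
spacer_1 3 3
   [159. 307.] 0.72 [422. 186.] 0.46 [ 0.4496  0.3105 -0.0012] 0.0046
   [198. 308.] 0.62 [403. 198.] 0.52 [ 0.4457  0.2383 -0.0042] 0.0102
   [161. 266.] 0.59 [447. 203.] 0.41 [0.5311 0.2978 0.0097] 0.0067
bushing 2 1
   [201. 265.] 0.53 [422. 216.] 0.54 [0.5253 0.2182 0.0124] 0.0051
   [317. 283.] 0.42 [422. 216.] 0.54 [0.5254 0.0428 0.1229] 0.1834
bottle_amber 1 1
   [395. 178.] 0.75 [322. 391.] 0.59 [ 0.6797 -0.1979 -0.0054] 0.0072
beaker 1 2
   [213. 191.] 0.78 [477. 269.] 0.57 [0.6867 0.1889 0.0046] 0.0059
1.4
```

Emit:
{"name": "step_arm", "arguments": {"fingers": [-1, -1, -1, -1, -1, -1, -1, -1, -1], "travel": [[0.44, -0.13, -0.12], [0.44, -0.13, -0.12], [0.44, -0.13, -0.12], [0.44, -0.13, -0.12], [0.44, -0.13, -0.12], [0.44, -0.13, -0.12], [0.44, -0.13, -0.12], [0.44, -0.13, -0.12], [0, 0, 0]], "twist": [0, 0, 0, 0, 0, 0, 0, 0, 0]}}

```text
time_s: 2.52
position: [0.4947, -0.2809, 0.2956]
tool_rot: [[0.927, 0.376, 0.001], [0.376, -0.927, -0.001], [0.001, 0.001, -1.0]]
ft_force: [-0.2, -0.1, 1.0]
grip_width: 0.0851
gripper_force: 0.0
```

Run:
```python
from h import *
np.set_printoptions(precision=4,suppress=True)
C=cal("wrist");p,d=optics.get_image("wrist");cv2.imwrite("pics/w1.png",p);np.save("w1d.npy",d)
import pickle;pickle.dump(C,open("w1.pkl","wb"))
for q in["coupon_copper","coupon_brass","coupon_aluminium","coupon_steel"]:
    for r in models.trace("wrist",q)[:4]:
        m=r["mask"];ys,xs=np.nonzero(m);hull=cv2.convexHull(np.c_[xs,ys].astype(np.int32))
        (cx,cy),ax,_=cv2.fitEllipse(hull)
        z=np.median(d[m]); 
        print(q,round(r["confidence"],2),(round(cx,1),round(cy,1)),np.round(ax,1),at_z(C,[cx,cy],.007)[0],m.sum(),p[m].mean(0))
```

```text
coupon_copper 0.96 (274.8, 159.1) [28.1 29.3] [ 0.5179 -0.2116  0.007 ] 580 [ 93.6034 130.6086 207.9086]
coupon_brass 0.92 (326.5, 231.9) [26.5 27. ] [ 0.453  -0.3113  0.007 ] 510 [ 82.3882 151.6392 198.9314]
coupon_brass 0.73 (395.4, 244.7) [25.2 28. ] [ 0.4721 -0.4066  0.007 ] 529 [173.3497 101.3403  62.8072]
coupon_brass 0.58 (269.4, 288.7) [24. 25.] [ 0.3448 -0.2675  0.007 ] 442 [ 48.5385  52.4502 201.7353]
coupon_aluminium 0.75 (300.5, 194.4) [135.6 181.8] [ 0.4876 -0.2595  0.007 ] 12136 [136.7281  96.1561  59.9167]
coupon_aluminium 0.67 (340.2, 172.6) [27.5 28.7] [ 0.5338 -0.2972  0.007 ] 558 [174.8459 177.9606 177.8566]
coupon_aluminium 0.61 (275.0, 158.4) [26.8 28.6] [ 0.5188 -0.2116  0.007 ] 554 [ 94.1679 130.917  207.6679]
```

View pics/w1.png

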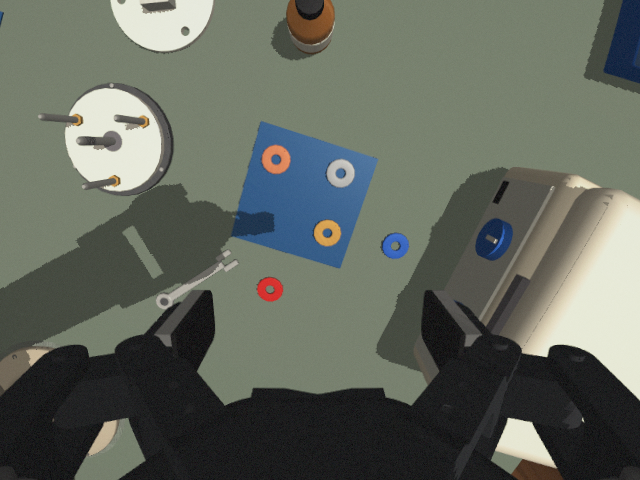

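The wrist view matches: copper (275,159), aluminium (340,173), brass (327,232) on mat A, and the steel slot is empty.

Emit:
{"name": "step_arm", "arguments": {"fingers": [-1, -1, -1, -1, -1, -1, -1], "travel": [[0.17, -0.44, 0.07], [0.17, -0.44, 0.07], [0.17, -0.44, 0.07], [0.17, -0.44, 0.07], [0.17, -0.44, 0.07], [0.17, -0.44, 0.07], [0, 0, 0]], "twist": [0, 0, 0, 0, 0, 0, 0]}}

```text
time_s: 3.65
position: [0.4883, 0.002, 0.2526]
tool_rot: [[0.927, 0.375, -0.001], [0.375, -0.927, 0.0], [-0.001, -0.001, -1.0]]
ft_force: [-0.4, -0.6, 1.3]
grip_width: 0.0856
gripper_force: 0.0
```

Run:
```python
from h import *
np.set_printoptions(precision=4,suppress=True)
print(monitor.observe()["position"])
C=cal("wrist");p,d=optics.get_image("wrist");cv2.imwrite("pics/w2.png",p);np.save("w2d.npy",d)
import pickle;pickle.dump(C,open("w2.pkl","wb"))
for q in["bolt_tip","bolt_foot","cage_base","end_plate"]:
    for r in models.landmark_of("wrist",q)[:2]:
        print(q,round(r["confidence"],2),r["point"],[at_z(C,r["point"],z)[0] for z in(0,.022,.09)])
```

```text
[0.4883 0.002  0.2526]
bolt_tip 0.82 [321.4, 241.5] [array([ 0.4399, -0.0224,  0.    ]), array([ 0.4456, -0.0199,  0.022 ]), array([ 0.4631, -0.012 ,  0.09  ])]
bolt_foot 0.97 [319.8, 226.3] [array([ 0.4575, -0.0131,  0.    ]), array([ 0.4623, -0.011 ,  0.022 ]), array([ 0.477 , -0.0047,  0.09  ])]
cage_base 0.57 [322.4, 223.6] [array([ 0.462 , -0.0148,  0.    ]), array([ 0.4665, -0.0126,  0.022 ]), array([ 0.4805, -0.006 ,  0.09  ])]
end_plate 0.72 [383.1, 77.4] [array([ 0.6469, -0.0142,  0.    ]), array([ 0.6419, -0.0121,  0.022 ]), array([ 0.6265, -0.0056,  0.09  ])]
end_plate 0.19 [87.7, 74.4] [array([0.5254, 0.3082, 0.    ]), array([0.5266, 0.2937, 0.022 ]), array([0.5306, 0.249 , 0.09  ])]
```

View pics/w2.png

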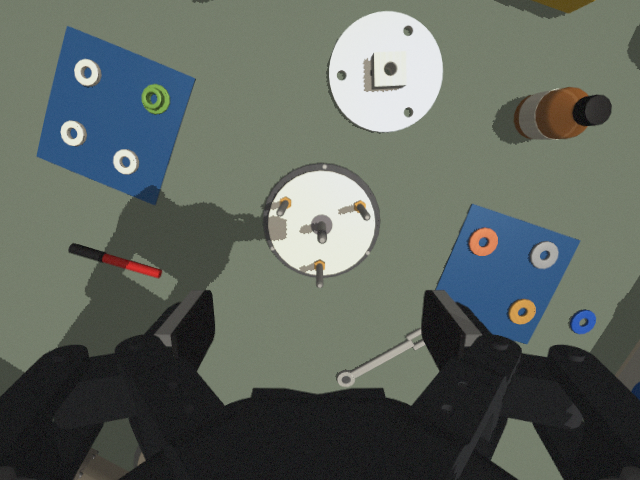

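Over the cage: bolt tip is at (322,240), rod tips at (282,213), (367,217), (320,284), and end plate holes at (408,30), (341,75), (408,112). I'll refine these and measure mat B in the same picture.

Run:
```python
from h import *
import pickle
np.set_printoptions(precision=4,suppress=True)
C=pickle.load(open("w2.pkl","rb"));p=cv2.imread("pics/w2.png")
# white disc ellipse
def blob(mask,box,fill=True):
    m=np.zeros_like(mask);x0,y0,x1,y1=box;m[y0:y1,x0:x1]=mask[y0:y1,x0:x1]
    cs,_=cv2.findContours(m,cv2.RETR_EXTERNAL,cv2.CHAIN_APPROX_NONE)
    c=max(cs,key=cv2.contourArea);h=cv2.convexHull(c);return cv2.fitEllipse(h)
g=p.min(2);w=(g>150).astype(np.uint8)
e=blob(w,(250,150,400,290));print("disc",e,at_z(C,e[0],.022))
e=blob(w,(325,5,450,140));print("plate",e,at_z(C,e[0],.008))
pc=at_z(C,e[0],.008)[0]
for h in[(408,30),(341,75),(408,112)]:
    v=at_z(C,h,.008)[0]-pc;print(" hole",np.hypot(*v[:2]),np.degrees(np.arctan2(v[1],v[0])))
for n,b in dict(s1=(70,55,105,90),s2=(58,118,90,150),s3=(110,147,142,178)).items():
    e=blob(w,b);print(n,e,at_z(C,e[0],.010))
hsv=cv2.cvtColor(p,cv2.COLOR_BGR2HSV);gm=((hsv[...,0]>30)&(hsv[...,0]<60)&(hsv[...,1]>120)).astype(np.uint8)
e=blob(gm,(135,75,180,120));print("bush",e,at_z(C,e[0],.006))
base=at_z(C,[(287,202),(360,207),(319,266)],.022);tips=at_z(C,[(282,213),(367,217),(320,284)],.088)
print(base,tips,base.mean(0),tips.mean(0))
for P in(base,tips):
    v=P-P.mean(0);print(np.degrees(np.arctan2(v[:,1],v[:,0])),np.hypot(v[:,0],v[:,1]))
cr=cv2.resize(p[150:300,250:400],(600,600),interpolation=cv2.INTER_CUBIC);cv2.imwrite("pics/c2.png",cr)
```

```text
disc ((320.9075927734375, 222.8814697265625), (104.17108917236328, 108.92097473144531), 87.05097961425781) [[ 0.4667 -0.0107  0.022 ]]
plate ((385.5710144042969, 71.15017700195312), (113.71995544433594, 121.43240356445312), 10.705831527709961) [[ 0.6522 -0.0133  0.008 ]]
 hole 0.04906393976251126 -6.198993315287168
 hole 0.05005271207125074 117.14823200886883
 hole 0.05169645690383782 -125.70199620279219
s1 ((85.80551147460938, 71.79017639160156), (23.498966217041016, 26.461027145385742), 162.50852966308594) [[0.5279 0.3045 0.01  ]]
s2 ((71.60873413085938, 132.8119354248047), (22.10795783996582, 25.421010971069336), 153.44493103027344) [[0.4552 0.3046 0.01  ]]
s3 ((124.5702896118164, 161.33767700195312), (22.618818283081055, 24.996339797973633), 148.41705322265625) [[0.4463 0.2342 0.01  ]]
bush ((155.239990234375, 98.67340850830078), (26.61126136779785, 29.211551666259766), 159.26705932617188) [[0.528  0.2206 0.006 ]]
[[ 0.4749  0.0356  0.022 ]
 [ 0.5016 -0.046   0.022 ]
 [ 0.4155 -0.029   0.022 ]] [[ 0.475   0.0349  0.088 ]
 [ 0.5029 -0.0447  0.088 ]
 [ 0.4193 -0.0284  0.088 ]] [ 0.464  -0.0131  0.022 ] [ 0.4657 -0.0127  0.088 ]
[  77.3737  -41.1824 -161.9191] [0.0499 0.0499 0.051 ]
[  78.962   -40.6854 -161.3888] [0.0485 0.049  0.049 ]
```

View pics/c2.png

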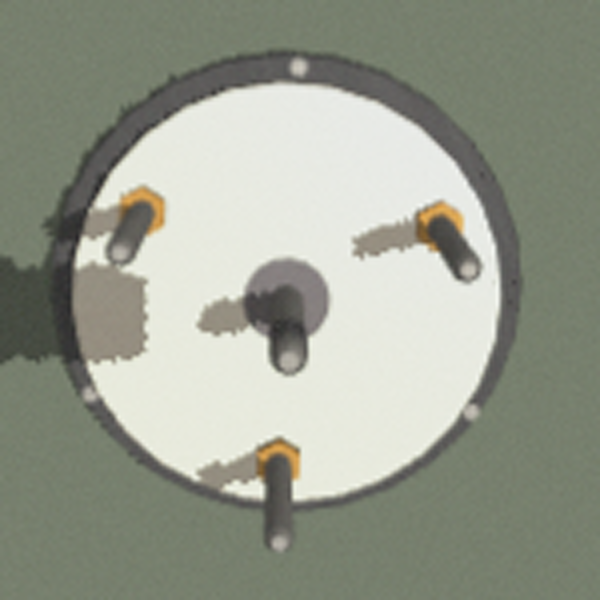

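Emit:
{"name": "step_arm", "arguments": {"fingers": [-1, -1, -1, -1, -1, -1, -1], "travel": [[0.1, -0.46, 0.2], [0.1, -0.46, 0.2], [0.1, -0.46, 0.2], [0.1, -0.46, 0.2], [0.1, -0.46, 0.2], [0, 0, 0], [0, 0, 0]], "twist": [0, 0, 0, 0, 0, 0.019, 0]}}

```text
time_s: 4.78
position: [0.4503, 0.2319, 0.1528]
tool_rot: [[0.949, 0.316, -0.0], [0.316, -0.949, -0.0], [-0.0, 0.0, -1.0]]
ft_force: [-0.4, 0.0, -0.6]
grip_width: 0.0852
gripper_force: 0.0
```

```bash
cat >> h.py <<'E'
def fitm(m,box=None,k=True):
    m=m.astype(np.uint8)
    if box is not None:
        x0,y0,x1,y1=box;z=np.zeros_like(m);z[y0:y1,x0:x1]=m[y0:y1,x0:x1];m=z
    cs,_=cv2.findContours(m,cv2.RETR_EXTERNAL,cv2.CHAIN_APPROX_NONE)
    return cv2.fitEllipse(cv2.convexHull(max(cs,key=cv2.contourArea)))
def masks(p):
    h=cv2.cvtColor(p,cv2.COLOR_BGR2HSV).astype(int);H,S,V=h[...,0],h[...,1],h[...,2]
    return dict(white=(S<50)&(V>170),grey=(S<40)&(V>140),copper=((H<14)|(H>176))&(S>90)&(V>110),brass=(H>13)&(H<28)&(S>100)&(V>120),green=(H>30)&(H<60)&(S>120)&(V>60))
def rings(color,z,name="wrist",amin=150,amax=8000,save=None):
    """centres in world of compact blobs of a colour, top face height z"""
    s=monitor.observe();C=cal(name);p,d=optics.get_image(name)
    if save: cv2.imwrite(save,p)
    cs,_=cv2.findContours(masks(p)[color].astype(np.uint8),cv2.RETR_EXTERNAL,cv2.CHAIN_APPROX_NONE)
    R=s["tool_rot"]
    print("t",round(s["time_s"],2),"tcp",np.round(s["position"],4),"ang",round(np.degrees(np.arctan2(R[1,0],R[0,0])),2),"w",round(s["grip_width"],4))
    for c in cs:
        a=cv2.contourArea(c)
        if a<amin or a>amax or len(c)<6: continue
        e=cv2.fitEllipse(cv2.convexHull(c))
        if min(e[1])/max(e[1])<.75: continue
        w=at_z(C,e[0],z)[0]
        f=C[0][0,0];dz=(np.linalg.norm(w-C[2][:3,3]))
        print(" px",np.round(e[0],1),"dia mm",np.round(np.array(e[1])/f*dz*1000,1),"world",np.round(w,4),"move tool mm",np.round(R.T@(w-s["position"])*1000,1))
    return p,d,C,s
E
python3 - <<'E'
from h import *
rings("white",.010,save="pics/w3.png")
for r in models.trace("wrist","spacer_1")[:3]: print(r["confidence"],fitm(r["mask"]))
E
```

```text
t 4.78 tcp [0.4503 0.2319 0.1528] ang 18.45 w 0.0852
 px [559.3 280.5] dia mm [130.9 159.6] world [ 0.4667 -0.0194  0.01  ] move tool mm [-64.  243.6 142.9]
 px [313.6 220.5] dia mm [27.7 28.8] world [0.4464 0.2347 0.01  ] move tool mm [ -2.8  -3.9 142.8]
 px [243.5 187.5] dia mm [29.  29.9] world [0.4554 0.3049 0.01  ] move tool mm [ 28.  -67.7 142.8]
 px [266.3 107.9] dia mm [30.4 32. ] world [0.528  0.3048 0.01  ] move tool mm [ 96.8 -44.6 142.8]
 px [638.6  96.6] dia mm [147.6 183.1] world [ 0.6507 -0.0092  0.01  ] move tool mm [113.9 292.1 142.9]
0.89 ((243.7944793701172, 187.3765411376953), (31.601537704467773, 32.453792572021484), 125.13426208496094)
0.74 ((267.07501220703125, 107.83155822753906), (34.56928634643555, 36.85926055908203), 134.49900817871094)
```

View pics/w3.png

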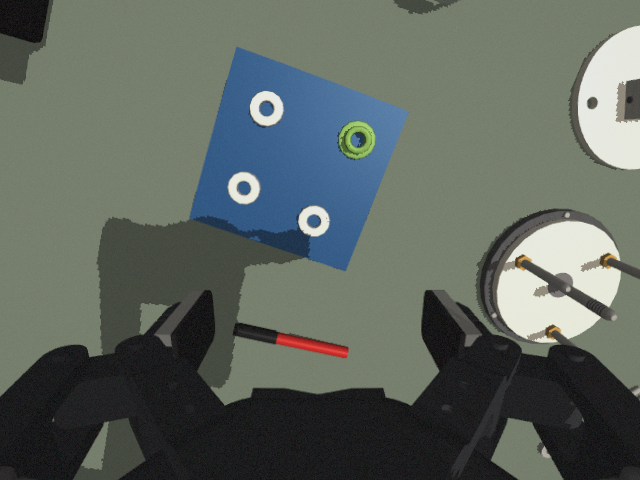

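Emit:
{"name": "step_arm", "arguments": {"fingers": [-0.05, -0.05, -0.05, -0.05, -0.05, 1, 1, 1, 1], "travel": [[-0.028, -0.039, 0], [0, 0, 0.5], [0, 0, 0.5], [0, 0, 0.4], [0, 0, 0.1], [0, 0, 0], [0, 0, 0], [0, 0, 0], [0, 0, 0]], "twist": [0, 0, 0, 0, 0, 0, 0, 0, 0], "force": 50}}

```text
time_s: 6.0
position: [0.4462, 0.2353, 0.0036]
tool_rot: [[0.949, 0.317, 0.001], [0.317, -0.949, 0.0], [0.001, 0.0, -1.0]]
ft_force: [0.3, 0.3, 0.5]
grip_width: 0.0
gripper_force: 0.0
```

Run:
```python
from h import *
p,d,C,s=rings("white",.010,save="pics/w4.png")
cv2.imwrite("pics/c4.png",cv2.resize(p[180:400,180:460],(800,628))[:600])
```

```text
t 6.0 tcp [0.4462 0.2353 0.0036] ang 18.46 w 0.0
 px [318.9 275.4] dia mm [28.4 29.2] world [0.4471 0.2351 0.01  ] move tool mm [ 0.8  0.5 -6.4]
 px [192.2 217.4] dia mm [30.4 31.9] world [0.4561 0.3044 0.01  ] move tool mm [ 31.3 -62.4  -6.4]
 px [229.8  69.6] dia mm [32.8 35.1] world [0.5278 0.3044 0.01  ] move tool mm [ 99.3 -39.8  -6.3]
```

View pics/c4.png

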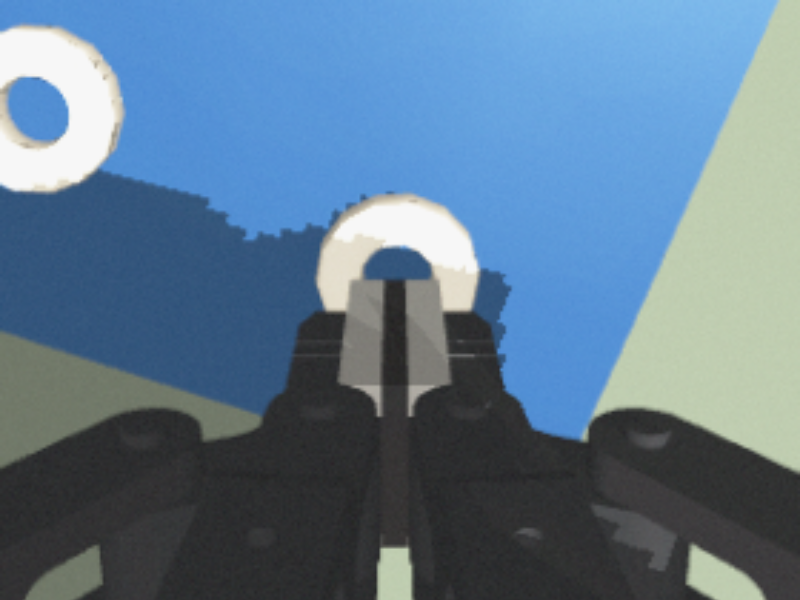

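The fingers have shut on top of the spacer without gripping it: it sits just beyond the tips, at crop (397,265). I'll check heights with the depth image.

Run:
```python
from h import *
np.set_printoptions(precision=4,suppress=True)
C=cal("wrist");p,d=optics.get_image("wrist")
K,D,T=C
def w(c,r):
    z=np.median(d[r-1:r+2,c-1:c+2]);u=cv2.undistortPoints(np.array([[[c,r]]],float),K,D)[0,0]
    return T[:3,:3]@np.array([u[0]*z,-u[1]*z,-z])+T[:3,3]
f=180/628
# crop px -> image: x=180+cx*.35, y=180+cy*220/628
for n,(cx,cy) in dict(ringtop=(397,218),ringL=(335,270),ringR=(465,280),hole=(397,265),tipL=(365,288),tipR=(425,288),padL=(365,340),padR=(425,340),s2=(100,60),mat=(600,150),bench=(780,300)).items():
    c,r=int(180+cx*.35),int(180+cy*220/628);print(n,(c,r),w(c,r))
print(monitor.observe()["ft_force"])
```

```text
ringtop (318, 256) [0.4569 0.2388 0.0101]
ringL (297, 274) [0.4443 0.246  0.0101]
ringR (342, 278) [0.4496 0.2234 0.0103]
hole (318, 272) [0.446  0.2352 0.0023]
tipL (307, 280) [0.4558 0.2433 0.0434]
tipR (328, 280) [0.4584 0.235  0.0431]
padL (307, 299) [0.4559 0.2428 0.0617]
padR (328, 299) [0.4583 0.2355 0.0616]
s2 (215, 201) [0.4667 0.2964 0.0061]
mat (390, 232) [0.4788 0.2066 0.0023]
bench (453, 285) [0.4616 0.1616 0.0006]
[-0.4572  0.5316 -0.3104]
```

Emit:
{"name": "step_arm", "arguments": {"fingers": [-0.05, -0.05, -0.05, -0.05, -0.05], "travel": [[0, 0, 0], [0, 0, 0], [0, 0, 0], [0, 0, 0.1], [0, 0, 0.1]], "twist": [0, 0, 0, 0, 0]}}

```text
time_s: 6.72
position: [0.4457, 0.2351, -0.0179]
tool_rot: [[0.949, 0.317, -0.0], [0.317, -0.949, -0.0], [-0.0, -0.0, -1.0]]
ft_force: [0.8, 0.2, -0.5]
grip_width: 0.045
gripper_force: 0.0
```

Run:
```python
from h import *
np.set_printoptions(precision=4,suppress=True)
s=monitor.observe();print(s["position"],s["grip_width"],s["ft_force"])
C=cal("wrist");p,d=optics.get_image("wrist");K,D,T=C
print("cam",T[:3,3])
cc,rr=np.meshgrid(np.arange(640),np.arange(480));u=cv2.undistortPoints(np.stack([cc,rr],-1).reshape(-1,1,2).astype(float),K,D).reshape(480,640,2)
W=np.stack([u[...,0]*d,-u[...,1]*d,-d],-1)@T[:3,:3].T+T[:3,3]
L=(W-s["position"])@s["tool_rot"]  # tool frame
for r in range(250,480,15):
    print(r,[tuple(np.round(L[r,c]*1000).astype(int)) for c in(240,265,275,318,360,370,395)])
cv2.imwrite("pics/c5.png",p[150:450])
```

```text
[ 0.4457  0.2351 -0.0179] 0.045003813409072405 [ 0.7723  0.1764 -0.4987]
cam [0.5087 0.2563 0.1574]
250 [(np.int64(19), np.int64(-36), np.int64(-20)), (np.int64(19), np.int64(-25), np.int64(-20)), (np.int64(19), np.int64(-20), np.int64(-20)), (np.int64(19), np.int64(0), np.int64(-20)), (np.int64(19), np.int64(19), np.int64(-21)), (np.int64(19), np.int64(24), np.int64(-21)), (np.int64(18), np.int64(36), np.int64(-19))]
265 [(np.int64(11), np.int64(-37), np.int64(-20)), (np.int64(11), np.int64(-25), np.int64(-20)), (np.int64(11), np.int64(-20), np.int64(-20)), (np.int64(14), np.int64(0), np.int64(-28)), (np.int64(11), np.int64(20), np.int64(-20)), (np.int64(12), np.int64(24), np.int64(-21)), (np.int64(12), np.int64(36), np.int64(-21))]
280 [(np.int64(4), np.int64(-37), np.int64(-21)), (np.int64(4), np.int64(-25), np.int64(-20)), (np.int64(3), np.int64(-21), np.int64(-19)), (np.int64(7), np.int64(0), np.int64(-27)), (np.int64(4), np.int64(20), np.int64(-20)), (np.int64(4), np.int64(25), np.int64(-20)), (np.int64(4), np.int64(37), np.int64(-21))]
295 [(np.int64(8), np.int64(-31), np.int6
[... 3493 characters left out ...]
131)), (np.int64(20), np.int64(12), np.int64(-132))]
460 [(np.int64(20), np.int64(-12), np.int64(-134)), (np.int64(19), np.int64(-8), np.int64(-133)), (np.int64(11), np.int64(-8), np.int64(-126)), (np.int64(12), np.int64(0), np.int64(-126)), (np.int64(12), np.int64(7), np.int64(-127)), (np.int64(20), np.int64(8), np.int64(-134)), (np.int64(20), np.int64(12), np.int64(-134))]
475 [(np.int64(19), np.int64(-12), np.int64(-136)), (np.int64(66), np.int64(0), np.int64(-175)), (np.int64(14), np.int64(-7), np.int64(-131)), (np.int64(11), np.int64(0), np.int64(-129)), (np.int64(13), np.int64(7), np.int64(-131)), (np.int64(66), np.int64(0), np.int64(-175)), (np.int64(66), np.int64(0), np.int64(-175))]
```

View pics/c5.png

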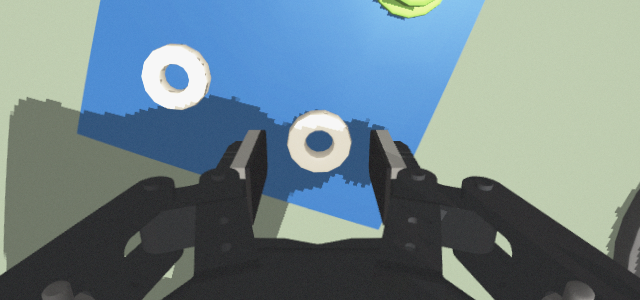

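The reported TCP is about 37 mm beyond the real finger tips; the depth image shows it and there was no contact at z = -0.018. The x and y readings are fine. I'll go down carefully.

Emit:
{"name": "step_arm", "arguments": {"fingers": [-0.05, -0.05, -0.05], "travel": [[0.008, 0.005, 0.08], [0, 0, 0.06], [0, 0, 0]], "twist": [0, 0, 0]}}

```text
time_s: 7.15
position: [0.4466, 0.2349, -0.0315]
tool_rot: [[0.949, 0.317, -0.001], [0.317, -0.949, -0.0], [-0.001, -0.0, -1.0]]
ft_force: [0.7, 0.0, 0.8]
grip_width: 0.0448
gripper_force: 0.0
```

Emit:
{"name": "step_arm", "arguments": {"fingers": [-0.05, -0.05], "travel": [[0, 0, 0.02], [0, 0, 0]], "twist": [0, 0]}}

```text
time_s: 7.4
position: [0.447, 0.235, -0.0325]
tool_rot: [[0.949, 0.317, 0.001], [0.317, -0.949, 0.0], [0.001, 0.0, -1.0]]
ft_force: [-1.3, -0.5, 4.3]
grip_width: 0.045
gripper_force: 2.1
```

Emit:
{"name": "step_arm", "arguments": {"fingers": [-0.05, -0.05], "travel": [[0, 0, 0.02], [0, 0, 0]], "twist": [0, 0]}}

```text
time_s: 7.65
position: [0.4471, 0.235, -0.0327]
tool_rot: [[0.948, 0.317, 0.002], [0.317, -0.948, 0.0], [0.002, 0.0, -1.0]]
ft_force: [-7.5, -2.8, 29.4]
grip_width: 0.0448
gripper_force: 14.4
```

Emit:
{"name": "step_arm", "arguments": {"fingers": [-0.05, 1, 1, 1, 1], "travel": [[0, 0, -0.055], [0, 0, 0], [0, 0, 0], [0, 0, 0], [0, 0, 0]], "twist": [0, 0, 0, 0, 0], "force": 50}}

```text
time_s: 8.28
position: [0.4472, 0.2351, -0.0288]
tool_rot: [[0.949, 0.317, 0.001], [0.317, -0.949, 0.0], [0.001, 0.0, -1.0]]
ft_force: [-2.9, -1.4, 13.1]
grip_width: 0.0268
gripper_force: 48.5
```

Emit:
{"name": "step_arm", "arguments": {"fingers": [1, 1, 1, 1, 1], "travel": [[0, 0, -0.1], [0, 0, -0.3], [0, 0, -0.5], [0, 0, -0.5], [0, 0, 0]], "twist": [0, 0, 0, 0, 0]}}

```text
time_s: 8.9
position: [0.4485, 0.2355, 0.1138]
tool_rot: [[0.948, 0.317, 0.007], [0.317, -0.949, 0.002], [0.007, 0.0, -1.0]]
ft_force: [-0.4, 0.8, -1.0]
grip_width: 0.0268
gripper_force: 49.5
```

Run:
```python
from h import *
p,d,C,s=rings("white",.12,save="pics/w6.png")
cv2.imwrite("pics/c6.png",cv2.resize(p[200:400,200:440],(720,600)))
```

```text
t 8.9 tcp [0.4485 0.2355 0.1138] ang 18.46 w 0.0268
 px [590.1 293.2] dia mm [74.2 97.2] world [0.4857 0.0907 0.12  ] move tool mm [-10.5 149.1  -6.2]
 px [238.4 193.8] dia mm [17.4 18.2] world [0.4768 0.2858 0.12  ] move tool mm [ 42.9 -38.7  -6. ]
 px [264.2 103.3] dia mm [18.6 19.5] world [0.5209 0.2858 0.12  ] move tool mm [ 84.7 -24.8  -5.6]
```

View pics/c6.png

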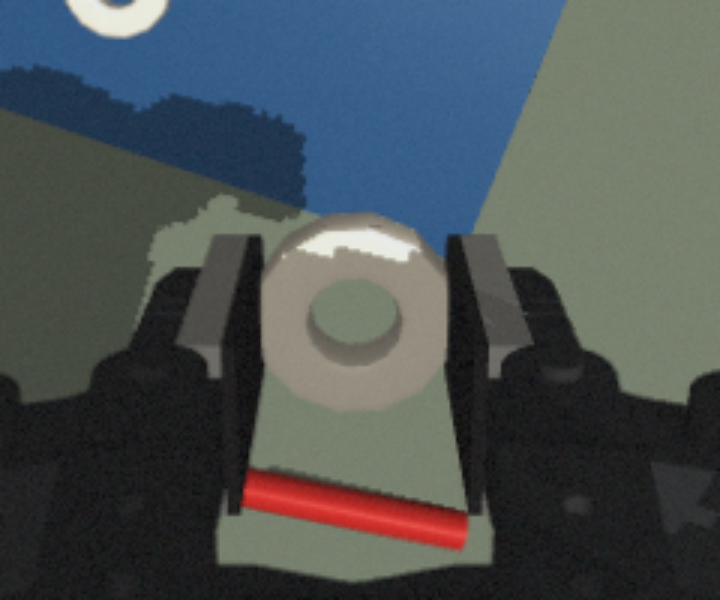

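The spacer is gripped level, with its centre at about crop (355,312). Moving over the bolt to measure both in one view.

Emit:
{"name": "step_arm", "arguments": {"fingers": [1, 1, 1, 1, 1, 1, 1], "travel": [[-0.126, 0.48, 0], [-0.126, 0.48, 0], [-0.126, 0.48, 0], [-0.126, 0.48, 0], [-0.126, 0.48, 0], [0, 0, 0], [0, 0, 0]], "twist": [0, 0, 0, 0, 0, 0, 0]}}

```text
time_s: 9.82
position: [0.4624, -0.0122, 0.1094]
tool_rot: [[0.949, 0.316, -0.002], [0.316, -0.949, 0.001], [-0.002, -0.002, -1.0]]
ft_force: [0.3, -0.5, -0.4]
grip_width: 0.0262
gripper_force: 49.5
```

```bash
cat >> h.py <<'E'
def mv(w,s):
    return np.round(s["tool_rot"].T@(np.asarray(w)-s["position"])*1000,1)
E
python3 - <<'E'
from h import *
np.set_printoptions(precision=4,suppress=True)
s=monitor.observe();C=cal("wrist");p,d=optics.get_image("wrist");cv2.imwrite("pics/w7.png",p)
print(s["position"],s["grip_width"])
for r in models.trace("wrist","spacer_1")[:4]:
    e=fitm(r["mask"]);w=at_z(C,e[0],s["position"][2]+.0388)[0];print(r["confidence"],e,w,mv(w,s))
for r in models.landmark_of("wrist","bolt_tip")[:2]:
    w=at_z(C,r["point"],.09)[0];print(r,w,mv(w,s))
cv2.imwrite("pics/c7.png",cv2.resize(p[180:380,200:440],(720,600)))
E
```

```text
[ 0.4624 -0.0122  0.1094] 0.026239522534157227
0.76 ((317.6437683105469, 303.79339599609375), (66.32221221923828, 68.31602478027344), 87.38037872314453) [ 0.4628 -0.0119  0.1482] [  0.4  -0.2 -38.8]
0.4 ((318.7505798339844, 220.03822326660156), (174.0544891357422, 178.18557739257812), 85.83003997802734) [ 0.4975 -0.0007  0.1482] [ 36.9   0.2 -38.9]
{'point': [315.9, 256.3], 'confidence': 0.9} [ 0.4645 -0.0101  0.09  ] [ 2.7 -1.2 19.4]
```

View pics/c7.png

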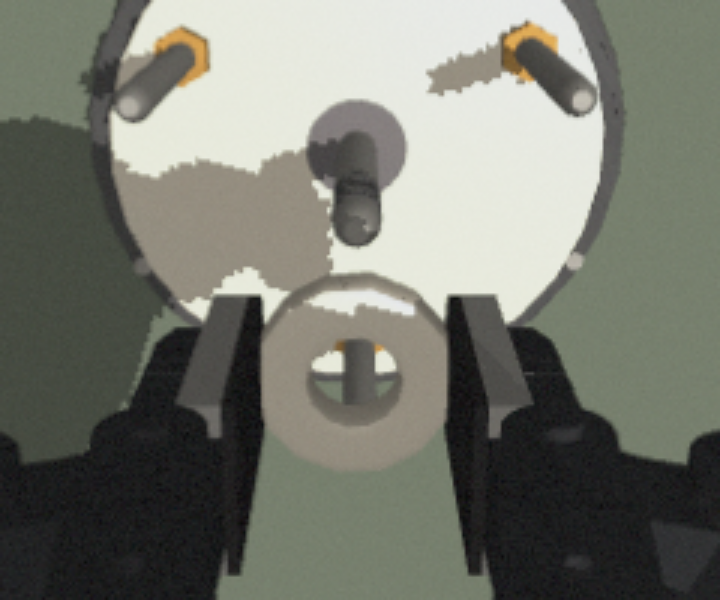

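Run:
```python
from h import *
np.set_printoptions(precision=4,suppress=True)
s=monitor.observe();C=cal("wrist")
f=lambda x,y:(200+x/3,180+y/3)
for n,q,z in[("tip",(356,225),.09),("rodL",(131,103),.088),("rodR",(583,101),.088),("foot",(356,148),.022),("rbL",(182,54),.025),("rbR",(529,50),.025)]:
    w=at_z(C,f(*q),z)[0];print(n,w,mv(w,s))
```

```text
tip [ 0.4659 -0.0109  0.09  ] [ 3.3  0.4 20. ]
rodL [0.4748 0.0377 0.088 ] [ 27.2 -42.8  22.1]
rodR [ 0.5028 -0.0444  0.088 ] [27.6 43.9 22. ]
foot [ 0.4649 -0.0114  0.022 ] [ 2.2  0.6 88. ]
rbL [0.4747 0.0378 0.025 ] [ 27.1 -42.9  85.1]
rbR [ 0.5032 -0.044   0.025 ] [28.1 43.8 85. ]
```

Emit:
{"name": "step_arm", "arguments": {"fingers": [1, 1, 1, 1, 1], "travel": [[0.021, 0.007, 0.2], [0, 0, 0.25], [0, 0, 0.08], [0, 0, 0.06], [0, 0, 0]], "twist": [0, 0, 0, 0, 0]}}

```text
time_s: 10.6
position: [0.4654, -0.0125, 0.0516]
tool_rot: [[0.948, 0.317, 0.0], [0.317, -0.948, -0.0], [0.0, 0.0, -1.0]]
ft_force: [-0.0, -0.1, 0.6]
grip_width: 0.0267
gripper_force: 49.5
```

Emit:
{"name": "step_arm", "arguments": {"fingers": [1, 1, 1, 1, 0.1, 0.1, 0.1, 0.1], "travel": [[0, 0, 0.25], [0, 0, 0.25], [0, 0, 0.05], [0, 0, 0], [0, 0, 0], [0, 0, 0], [0, 0, 0], [0, 0, -0.05]], "twist": [0, 0, 0, 0, 0, 0, 0, 0]}}

```text
time_s: 11.6
position: [0.4651, -0.0126, 0.0015]
tool_rot: [[0.949, 0.317, -0.001], [0.317, -0.949, 0.0], [-0.0, -0.0, -1.0]]
ft_force: [-0.5, -0.4, 0.4]
grip_width: 0.0387
gripper_force: 0.0
```

Emit:
{"name": "step_arm", "arguments": {"fingers": [0.1, 0.1, 0.1, -0.2, -0.2, -0.2, -0.2, -0.2, -0.2], "travel": [[0, 0, -0.45], [0, 0, -0.45], [0, 0, -0.3], [-0.03, 0.515, 0], [-0.03, 0.515, 0], [-0.03, 0.515, 0], [-0.03, 0.515, 0], [0, 0, 0], [0, 0, 0]], "twist": [0, 0, 0, 0, 0, 0, 0, 0, 0]}}

```text
time_s: 12.72
position: [0.5187, -0.2114, 0.1214]
tool_rot: [[0.949, 0.316, -0.001], [0.316, -0.949, 0.001], [-0.0, -0.001, -1.0]]
ft_force: [0.6, 0.8, -0.6]
grip_width: 0.0508
gripper_force: 0.0
```

```bash
cat >> h.py <<'E'
def heights(d,C,px,r=3):
    K,D,T=C;c,w=int(px[0]),int(px[1]);z=np.median(d[w-r:w+r+1,c-r:c+r+1]);u=cv2.undistortPoints(np.array([[px]],float),K,D)[0,0]
    return T[:3,:3]@np.array([u[0]*z,-u[1]*z,-z])+T[:3,3]
E
python3 - <<'E'
from h import *
p,d,C,s=rings("copper",.007)
p,d,C,s=rings("grey",.007);p,d,C,s=rings("white",.03)
print([heights(d,C,q) for q in proj(C,[[.465+.0,-.0119+.01,.03],[.465,-.0119-.011,.03]])])
E
```

```text
t 12.72 tcp [ 0.5187 -0.2114  0.1214] ang 18.45 w 0.0508
 px [319.  224.7] dia mm [36.  36.9] world [ 0.5188 -0.2122  0.007 ] move tool mm [ -0.2   0.9 114.4]
t 12.78 tcp [ 0.5188 -0.2109  0.1216] ang 18.5 w 0.0515
 px [418.4 239.3] dia mm [35.  38.1] world [ 0.5339 -0.2973  0.007 ] move tool mm [-13.1  86.8 114.5]
 px [127.5 -16.2] dia mm [159.1 172.7] world [ 0.6502 -0.0152  0.007 ] move tool mm [ 186.8 -143.8  114.6]
t 12.82 tcp [ 0.5189 -0.2108  0.1217] ang 18.52 w 0.0514
 px [418.6 239.1] dia mm [31.1 33.5] world [ 0.5381 -0.2888  0.03  ] move tool mm [-6.6 80.1 91.7]
 px [127.6 -17.7] dia mm [146.8 161.6] world [ 0.6458 -0.0287  0.03  ] move tool mm [ 178.2 -132.3   91.7]
[array([ 0.46541817, -0.00257187,  0.03095613]), array([ 0.46513699, -0.02309546,  0.03031322])]
```

Emit:
{"name": "step_arm", "arguments": {"fingers": [-0.2, -0.2, -0.2, -0.2, -0.2, 1, 1, 1, 1], "travel": [[-0.005, 0.013, 0.4], [0, 0, 0.5], [0, 0, 0.4], [0, 0, 0.22], [0, 0, 0], [0, 0, 0], [0, 0, 0], [0, 0, 0], [0, 0, 0]], "twist": [0, 0, 0, 0, 0, 0, 0, 0, 0]}}

```text
time_s: 14.0
position: [0.5193, -0.2129, -0.0295]
tool_rot: [[0.948, 0.317, 0.001], [0.317, -0.948, -0.0], [0.001, 0.0, -1.0]]
ft_force: [-0.5, 3.1, 7.1]
grip_width: 0.0339
gripper_force: 49.5
```

Emit:
{"name": "step_arm", "arguments": {"fingers": [1, 1, 1, 1, 1, 1, 1, 1, 1, 1], "travel": [[0, 0, -0.1], [0, 0, -0.5], [0, 0, -0.5], [0, 0, -0.2], [0.0315, -0.519, 0], [0.0315, -0.519, 0], [0.0315, -0.519, 0], [0.0315, -0.519, 0], [0, 0, 0], [0, 0, 0]], "twist": [0, 0, 0, 0, 0, 0, 0, 0, 0, 0]}}

```text
time_s: 15.25
position: [0.4657, -0.0127, 0.1]
tool_rot: [[0.948, 0.317, 0.001], [0.317, -0.948, -0.001], [0.001, 0.001, -1.0]]
ft_force: [0.4, 0.1, -0.7]
grip_width: 0.0338
gripper_force: 50.0
```

```bash
cat >> h.py <<'E'
B=np.array([.465,-.0119])
def held(color,dz,box=(230,230,410,380)):
    """held ring: top face at tcp z+dz; gives centre in tool frame and shift to put it on B"""
    s=monitor.observe();C=cal("wrist");p,d=optics.get_image("wrist")
    m=masks(p)[color];e=fitm(m,box);w=at_z(C,e[0],s["position"][2]+dz)[0]
    print(s["time_s"],"tcp",np.round(s["position"],4),"w",s["grip_width"],"ell",np.round(e[0],1),np.round(e[1],1),"in tool",mv(w,s),"shift to B",mv([*B,0],s)[:2]-mv(w,s)[:2])
    return p,d,C,s
E
python3 - <<'E'
from h import *
held("copper",.0365)
E
```

```text
15.25 tcp [ 0.4657 -0.0127  0.1   ] w 0.033770689501183504 ell [317.7 301.1] [79.5 82.6] in tool [  0.6  -0.2 -36.5] shift to B [-1.1 -0.9]
```

Emit:
{"name": "step_arm", "arguments": {"fingers": [1, 1, 1, 1, 1], "travel": [[-0.008, -0.006, 0.2], [0, 0, 0.15], [0, 0, 0.07], [0, 0, 0.07], [0, 0, 0]], "twist": [0, 0, 0, 0, 0]}}

```text
time_s: 15.92
position: [0.4644, -0.0123, 0.0503]
tool_rot: [[0.949, 0.316, -0.0], [0.316, -0.949, 0.0], [-0.0, -0.0, -1.0]]
ft_force: [-0.1, -1.0, -0.6]
grip_width: 0.0337
gripper_force: 50.0
```

Emit:
{"name": "step_arm", "arguments": {"fingers": [1, 1, 1, -0.15, -0.15, -0.15, -0.15, -0.15, -0.15, -0.15], "travel": [[0, 0, 0.25], [0, 0, 0.22], [0, 0, 0], [0, 0, 0], [0, 0, 0], [0, 0, 0], [0, 0, -0.1], [0, 0, -0.45], [0, 0, -0.45], [0, 0, -0.2]], "twist": [0, 0, 0, 0, 0, 0, 0, 0, 0, 0]}}

```text
time_s: 17.18
position: [0.465, -0.0122, 0.1265]
tool_rot: [[0.949, 0.317, 0.004], [0.317, -0.949, -0.001], [0.004, 0.002, -1.0]]
ft_force: [-0.2, -0.6, -0.3]
grip_width: 0.0493
gripper_force: 0.0
```

Emit:
{"name": "step_arm", "arguments": {"fingers": [-0.05, -0.05, -0.05, -0.05, -0.05, -0.05, -0.05, -0.05], "travel": [[0.152, -0.506, 0], [0.152, -0.506, 0], [0.152, -0.506, 0], [0.152, -0.506, 0], [0.152, -0.506, 0], [0.152, -0.506, 0], [0, 0, 0], [0, 0, 0]], "twist": [0, 0, 0, 0, 0, 0, 0, 0]}}

```text
time_s: 18.18
position: [0.4545, 0.3045, 0.1238]
tool_rot: [[0.948, 0.317, 0.0], [0.317, -0.948, -0.0], [0.0, 0.0, -1.0]]
ft_force: [0.3, -0.9, 0.4]
grip_width: 0.0447
gripper_force: 0.0
```

Run:
```python
from h import *
rings("white",.010)
```

```text
t 18.18 tcp [0.4545 0.3045 0.1238] ang 18.48 w 0.0447
 px [317.3 223.3] dia mm [29.1 29.3] world [0.4555 0.3053 0.01  ] move tool mm [  1.1  -0.4 113.8]
 px [346.2 139.6] dia mm [30.2 31.2] world [0.5279 0.3051 0.01  ] move tool mm [ 69.8  22.6 113.8]
 px [543.6  -6.2] dia mm [63.4 66.9] world [0.681  0.1987 0.01  ] move tool mm [181.3 172.1 113.8]
```

Emit:
{"name": "step_arm", "arguments": {"fingers": [-0.05, -0.05, -0.05, -0.05, -0.05, 1, 1, 1, 1], "travel": [[0.011, -0.004, 0.4], [0, 0, 0.5], [0, 0, 0.4], [0, 0, 0.22], [0, 0, 0], [0, 0, 0], [0, 0, 0], [0, 0, 0], [0, 0, 0]], "twist": [0, 0, 0, 0, 0, 0, 0, 0, 0]}}

```text
time_s: 19.35
position: [0.4566, 0.3055, -0.0271]
tool_rot: [[0.949, 0.317, 0.003], [0.317, -0.949, 0.0], [0.003, 0.001, -1.0]]
ft_force: [-1.0, -4.2, 7.7]
grip_width: 0.0262
gripper_force: 49.4
```

Emit:
{"name": "step_arm", "arguments": {"fingers": [1, 1, 1, 1, 1, 1, 1, 1, 1, 1], "travel": [[0, 0, -0.3], [0, 0, -0.5], [0, 0, -0.5], [-0.155, 0.507, 0], [-0.155, 0.507, 0], [-0.155, 0.507, 0], [-0.155, 0.507, 0], [-0.155, 0.507, 0], [-0.155, 0.507, 0], [0, 0, 0]], "twist": [0, 0, 0, 0, 0, 0, 0, 0, 0, 0]}}

```text
time_s: 20.6
position: [0.4641, -0.0154, 0.102]
tool_rot: [[0.95, 0.312, 0.002], [0.312, -0.95, -0.001], [0.001, 0.001, -1.0]]
ft_force: [-0.1, 0.6, -0.4]
grip_width: 0.026
gripper_force: 49.3
```

Run:
```python
from h import *
p,d,C,s=held("white",.0371)
optics.get_image("wrist")
for r in models.trace("wrist","spacer_1")[:4]:
    e=fitm(r["mask"]);w=at_z(C,e[0],s["position"][2]+.0371)[0];print(r["confidence"],np.round(e[0],1),np.round(e[1],1),mv(w,s),mv([*B,0],s))
```

```text
20.6 tcp [ 0.4641 -0.0154  0.102 ] w 0.02604737283129892 ell [357.8 255.9] [65.  90.4] in tool [ 21.3  16.5 -37.1] shift to B [-19.5 -19.6]
0.81 [317.2 302.3] [65.5 66.7] [  0.3  -0.4 -37.1] [  1.8  -3.1 102. ]
```

Emit:
{"name": "step_arm", "arguments": {"fingers": [1, 1], "travel": [[0, 0, 0.2], [0, 0, 0]], "twist": [0, 0]}}

```text
time_s: 21.0
position: [0.463, -0.0111, 0.0808]
tool_rot: [[0.948, 0.318, -0.002], [0.318, -0.948, 0.001], [-0.002, -0.001, -1.0]]
ft_force: [-0.9, -0.5, 0.1]
grip_width: 0.0261
gripper_force: 49.3
```

Emit:
{"name": "step_arm", "arguments": {"fingers": [1, 1, 1, 1, 1], "travel": [[0.015, 0.017, 0.08], [0, 0, 0.06], [0, 0, 0.06], [0, 0, 0.08], [0, 0, 0]], "twist": [0, 0, 0, 0, 0]}}

```text
time_s: 21.62
position: [0.4654, -0.0131, 0.0527]
tool_rot: [[0.949, 0.316, -0.001], [0.316, -0.949, 0.001], [-0.001, -0.002, -1.0]]
ft_force: [0.8, 4.5, -2.2]
grip_width: 0.0266
gripper_force: 49.3
```

Emit:
{"name": "step_arm", "arguments": {"fingers": [1, 1, 1, 0.05, 0.05, 0.05, 0.05, 0.05, 0.05, 0.05], "travel": [[0, -0.006, 0.2], [0, 0, 0.23], [0, 0, 0], [0, 0, 0], [0, 0, 0], [0, 0, 0], [0, 0, -0.1], [0, 0, -0.45], [0, 0, -0.45], [0, 0, -0.1]], "twist": [0, 0, 0, 0, 0, 0, 0, 0, 0, 0]}}

```text
time_s: 22.88
position: [0.4666, -0.0133, 0.1236]
tool_rot: [[0.948, 0.317, 0.005], [0.317, -0.949, -0.002], [0.005, 0.003, -1.0]]
ft_force: [-0.3, 0.7, -0.6]
grip_width: 0.0407
gripper_force: 0.0
```

Emit:
{"name": "step_arm", "arguments": {"fingers": [-0.2, -0.2, -0.2, -0.2, -0.2, -0.2, -0.2, -0.2], "travel": [[-0.178, 0.465, 0], [-0.178, 0.465, 0], [-0.178, 0.465, 0], [-0.178, 0.465, 0], [-0.178, 0.465, 0], [-0.178, 0.465, 0], [0, 0, 0], [0, 0, 0]], "twist": [0, 0, 0, 0, 0, 0, 0, 0]}}

```text
time_s: 23.88
position: [0.4522, -0.3107, 0.12]
tool_rot: [[0.949, 0.316, -0.001], [0.316, -0.949, 0.001], [-0.0, -0.001, -1.0]]
ft_force: [0.3, 0.9, 0.6]
grip_width: 0.0513
gripper_force: 0.0
```

Run:
```python
from h import *
p,d,C,s=rings("brass",.007)
print([heights(d,C,q,1) for q in proj(C,[[.465+.0,-.0119+.01,.043],[.465,-.0119-.011,.043]])])
```

```text
t 23.88 tcp [ 0.4522 -0.3107  0.12  ] ang 18.45 w 0.0513
 px [319.6 224.6] dia mm [35.8 36.7] world [ 0.4527 -0.3119  0.007 ] move tool mm [  0.2   1.5 113. ]
[array([ 0.45618344,  0.04859532, -0.00129539]), array([4.56445809e-01, 2.25406316e-02, 1.82343686e-05])]
```

Emit:
{"name": "step_arm", "arguments": {"fingers": [-0.2, -0.2, -0.2, -0.2, -0.2, 1, 1, 1, 1], "travel": [[0.001, 0.013, 0.4], [0, 0, 0.5], [0, 0, 0.4], [0, 0, 0.2], [0, 0, 0], [0, 0, 0], [0, 0, 0], [0, 0, 0], [0, 0, 0]], "twist": [0, 0, 0, 0, 0, 0, 0, 0, 0]}}

```text
time_s: 25.05
position: [0.4537, -0.3126, -0.028]
tool_rot: [[0.948, 0.317, 0.002], [0.317, -0.948, -0.001], [0.001, 0.002, -1.0]]
ft_force: [-0.4, 3.3, 6.9]
grip_width: 0.0328
gripper_force: 49.6
```

Emit:
{"name": "step_arm", "arguments": {"fingers": [1, 1, 1, 1, 1, 1, 1, 1, 1, 1], "travel": [[0, 0, -0.3], [0, 0, -0.5], [0, 0, -0.5], [0.177, -0.469, 0], [0.177, -0.469, 0], [0.177, -0.469, 0], [0.177, -0.469, 0], [0.177, -0.469, 0], [0.177, -0.469, 0], [0, 0, 0]], "twist": [0, 0, 0, 0, 0, 0, 0, 0, 0, 0]}}

```text
time_s: 26.3
position: [0.4644, -0.0094, 0.1012]
tool_rot: [[0.947, 0.321, 0.001], [0.321, -0.947, -0.0], [0.001, 0.0, -1.0]]
ft_force: [0.6, -0.1, -0.0]
grip_width: 0.0329
gripper_force: 49.8
```

Emit:
{"name": "step_arm", "arguments": {"fingers": [1, 1], "travel": [[0, 0, 0], [0, 0, 0]], "twist": [0, 0]}}

```text
time_s: 26.55
position: [0.4649, -0.0132, 0.1006]
tool_rot: [[0.949, 0.315, 0.001], [0.315, -0.949, -0.0], [0.0, 0.0, -1.0]]
ft_force: [1.1, -0.1, -0.8]
grip_width: 0.0329
gripper_force: 49.8
```

Run:
```python
from h import *
p,d,C,s=held("brass",.035)
for q in proj(C,[[.465,-.0119,.043],[.479,-.0072,.043],[.482,-.0062,.035]]): print(heights(d,C,q,1))
for r in models.landmark_of("wrist","bolt_tip")[:1]: print(mv(at_z(C,r["point"],.09)[0],s),mv([*B,0],s))
```

```text
26.55 tcp [ 0.4649 -0.0132  0.1006] w 0.032889183365198214 ell [315.9 277.3] [28.5 67. ] in tool [ 11.   -0.9 -35. ] shift to B [-10.5  -0.3]
[ 0.46952797 -0.01046256  0.05983303]
[ 0.47804819 -0.00749716  0.03844383]
[ 0.48171588 -0.00628831  0.03350084]
[ 0.6 -2.2 10.6] [  0.5  -1.2 100.6]
```

Emit:
{"name": "step_arm", "arguments": {"fingers": [1, 1, 1, 1, 1], "travel": [[0.003, -0.008, 0.2], [0, 0, 0.15], [0, 0, 0.07], [0, 0, 0.07], [0, 0, 0]], "twist": [0, 0, 0, 0, 0]}}

```text
time_s: 27.28
position: [0.4646, -0.0114, 0.0513]
tool_rot: [[0.949, 0.316, -0.0], [0.316, -0.949, 0.0], [-0.0, -0.0, -1.0]]
ft_force: [-0.6, -1.1, 0.2]
grip_width: 0.0329
gripper_force: 49.8
```

Emit:
{"name": "step_arm", "arguments": {"fingers": [1, 1, 1, -0.15, -0.15, -0.15, -0.15, -0.15, -0.15, -0.15], "travel": [[0, 0, 0.2], [0, 0, 0.15], [0, 0, 0], [0, 0, 0], [0, 0, 0], [0, 0, 0], [0, 0, -0.1], [0, 0, -0.45], [0, 0, -0.4], [0, 0, -0.1]], "twist": [0, 0, 0, 0, 0, 0, 0, 0, 0, 0]}}

```text
time_s: 28.52
position: [0.4657, -0.0115, 0.1242]
tool_rot: [[0.948, 0.317, 0.005], [0.317, -0.949, -0.001], [0.004, 0.003, -1.0]]
ft_force: [-0.1, -0.4, -0.5]
grip_width: 0.049
gripper_force: 0.0
```

Emit:
{"name": "step_arm", "arguments": {"fingers": [-0.05, -0.05, -0.05, -0.05, -0.05, -0.05, -0.05, -0.05], "travel": [[0.267, -0.468, 0], [0.267, -0.468, 0], [0.267, -0.468, 0], [0.267, -0.468, 0], [0.267, -0.468, 0], [0.267, -0.468, 0], [0, 0, 0], [0, 0, 0]], "twist": [0, 0, 0, 0, 0, 0, 0, 0]}}

```text
time_s: 29.52
position: [0.5273, 0.3054, 0.1209]
tool_rot: [[0.949, 0.317, -0.001], [0.317, -0.949, -0.001], [-0.002, 0.0, -1.0]]
ft_force: [-1.4, -0.5, 0.4]
grip_width: 0.0449
gripper_force: 0.0
```

Run:
```python
from h import *
rings("white",.010);rings("green",.006)
```

```text
t 29.52 tcp [0.5273 0.3054 0.1209] ang 18.47 w 0.0449
 px [318.6 224.1] dia mm [28.9 29.4] world [0.5284 0.3051 0.01  ] move tool mm [  1.1   0.6 110.9]
t 29.57 tcp [0.5275 0.3049 0.1211] ang 18.42 w 0.0451
 px [407.5 254.1] dia mm [28.8 32.7] world [0.5268 0.222  0.006 ] move tool mm [-26.6  78.4 115.2]
```

Down 149.5 mm, then grip.

Emit:
{"name": "step_arm", "arguments": {"fingers": [-0.05, -0.05, -0.05, -0.05, -0.05, 1, 1, 1, 1], "travel": [[0.006, 0.002, 0.4], [0, 0, 0.5], [0, 0, 0.4], [0, 0, 0.19], [0, 0, 0], [0, 0, 0], [0, 0, 0], [0, 0, 0], [0, 0, 0]], "twist": [0, 0, 0, 0, 0, 0, 0, 0, 0]}}

```text
time_s: 30.75
position: [0.5292, 0.3057, -0.026]
tool_rot: [[0.949, 0.317, 0.003], [0.317, -0.949, 0.0], [0.002, 0.001, -1.0]]
ft_force: [-1.1, -2.6, 6.6]
grip_width: 0.0257
gripper_force: 49.3
```

Emit:
{"name": "step_arm", "arguments": {"fingers": [1, 1, 1, 1, 1, 1, 1, 1, 1, 1], "travel": [[0, 0, -0.3], [0, 0, -0.5], [0, 0, -0.5], [-0.268, 0.469, 0], [-0.268, 0.469, 0], [-0.268, 0.469, 0], [-0.268, 0.469, 0], [-0.268, 0.469, 0], [-0.268, 0.469, 0], [0, 0, 0]], "twist": [0, 0, 0, 0, 0, 0, 0, 0, 0, 0]}}

```text
time_s: 32.0
position: [0.4647, -0.0148, 0.103]
tool_rot: [[0.95, 0.312, 0.001], [0.312, -0.95, -0.001], [0.001, 0.001, -1.0]]
ft_force: [0.4, 0.7, -0.6]
grip_width: 0.0256
gripper_force: 49.2
```

Emit:
{"name": "step_arm", "arguments": {"fingers": [1, 1], "travel": [[0, 0, 0], [0, 0, 0]], "twist": [0, 0]}}

```text
time_s: 32.25
position: [0.4651, -0.011, 0.1026]
tool_rot: [[0.948, 0.318, 0.0], [0.318, -0.948, 0.0], [0.0, 0.0, -1.0]]
ft_force: [-0.5, -0.8, 0.1]
grip_width: 0.026
gripper_force: 49.2
```

Run:
```python
from h import *
s=monitor.observe();C=cal("wrist");p,d=optics.get_image("wrist")
for r in models.trace("wrist","spacer_1")[:2]:
    e=fitm(r["mask"]);w=at_z(C,e[0],s["position"][2]+.036)[0];print(r["confidence"],np.round(e[0],1),np.round(e[1],1),mv(w,s),mv([*B,0],s))
m=masks(p)
for n in("brass","copper"):
    ys,xs=np.nonzero(m[n]);print(n,len(xs),xs.mean(),ys.mean())
for q in proj(C,[[.479,-.0072,.048],[.482,-.0062,.048]]): print(heights(d,C,q,1))
```

```text
0.87 [317.4 300.6] [64.3 66.4] [  0.6  -0.3 -36. ] [ -0.4   0.8 102.6]
0.35 [574.2 287.2] [187.3 222.8] [  6.  114.4 -36. ] [ -0.4   0.8 102.6]
brass 1761 320.168086314594 237.30266893810335
copper 951 84.62881177707676 294.2702418506835
[ 0.47916602 -0.00714061  0.04878074]
[ 0.47957038 -0.00707309  0.03582706]
```

Emit:
{"name": "step_arm", "arguments": {"fingers": [1, 1, 1, 1, 1], "travel": [[-0.005, 0.01, 0.2], [0, 0, 0.15], [0, 0, 0.07], [0, 0, 0.07], [0, 0, 0]], "twist": [0, 0, 0, 0, 0]}}

```text
time_s: 32.98
position: [0.4649, -0.0129, 0.0533]
tool_rot: [[0.949, 0.317, -0.0], [0.317, -0.949, 0.0], [0.0, -0.0, -1.0]]
ft_force: [0.7, 2.0, -0.8]
grip_width: 0.0254
gripper_force: 49.2
```

Emit:
{"name": "step_arm", "arguments": {"fingers": [1, 1, 1, 0.05, 0.05, 0.05, 0.05, 0.05, 0.05, 0.05], "travel": [[0, -0.004, 0.2], [0, 0, 0.1], [0, 0, 0], [0, 0, 0], [0, 0, 0], [0, 0, 0], [0, 0, -0.1], [0, 0, -0.45], [0, 0, -0.35], [0, 0, -0.1]], "twist": [0, 0, 0, 0, 0, 0, 0, 0, 0, 0]}}

```text
time_s: 34.22
position: [0.4655, -0.013, 0.1257]
tool_rot: [[0.949, 0.317, 0.004], [0.317, -0.949, -0.001], [0.003, 0.002, -1.0]]
ft_force: [-0.1, 0.1, -0.6]
grip_width: 0.0404
gripper_force: 0.0
```

Emit:
{"name": "step_arm", "arguments": {"fingers": [-0.2, -0.2, -0.2, -0.2, -0.2, -0.2, -0.2, -0.2], "travel": [[-0.042, 0.487, 0], [-0.042, 0.487, 0], [-0.042, 0.487, 0], [-0.042, 0.487, 0], [-0.042, 0.487, 0], [-0.042, 0.487, 0], [0, 0, 0], [0, 0, 0]], "twist": [0, 0, 0, 0, 0, 0, 0, 0]}}

```text
time_s: 35.22
position: [0.5328, -0.2973, 0.1226]
tool_rot: [[0.949, 0.316, -0.001], [0.316, -0.949, 0.001], [-0.001, -0.002, -1.0]]
ft_force: [-0.3, 0.3, -0.1]
grip_width: 0.0513
gripper_force: 0.0
```

Run:
```python
from h import *
p,d,C,s=rings("grey",.007)
```

```text
t 35.23 tcp [ 0.5328 -0.2973  0.1226] ang 18.45 w 0.0513
 px [318.5 222.8] dia mm [36.3 36.8] world [ 0.534  -0.2972  0.007 ] move tool mm [  1.2   0.6 115.6]
```

Down 152 mm.

Emit:
{"name": "step_arm", "arguments": {"fingers": [-0.2, -0.2, -0.2, -0.2, -0.2, 1, 1, 1, 1], "travel": [[0.007, 0.006, 0.4], [0, 0, 0.5], [0, 0, 0.4], [0, 0, 0.22], [0, 0, 0], [0, 0, 0], [0, 0, 0], [0, 0, 0], [0, 0, 0]], "twist": [0, 0, 0, 0, 0, 0, 0, 0, 0]}}

```text
time_s: 36.4
position: [0.5355, -0.2986, -0.0253]
tool_rot: [[0.948, 0.317, 0.004], [0.317, -0.948, -0.003], [0.003, 0.004, -1.0]]
ft_force: [-0.6, 3.1, 12.2]
grip_width: 0.0002
gripper_force: 6.2
```

Missed: the fingers shut to 0. Raise, reopen and look.

Emit:
{"name": "step_arm", "arguments": {"fingers": [1, 1, 1, -0.2, -0.2, -0.2, -0.2], "travel": [[0, 0, -0.3], [0, 0, -0.5], [0, 0, -0.5], [0, 0, -0.2], [0, 0, 0], [0, 0, 0], [0, 0, 0]], "twist": [0, 0, 0, 0, 0, 0, 0]}}

```text
time_s: 37.28
position: [0.5337, -0.2979, 0.1203]
tool_rot: [[0.949, 0.317, -0.002], [0.317, -0.949, 0.001], [-0.001, -0.002, -1.0]]
ft_force: [0.2, -0.1, 0.5]
grip_width: 0.0512
gripper_force: 0.0
```

Run:
```python
from h import *
p,d,C,s=rings("grey",.007,save="pics/w9.png")
```

```text
t 37.27 tcp [ 0.5337 -0.2979  0.1203] ang 18.45 w 0.0512
 px [330.3 223.1] dia mm [36.  36.9] world [ 0.5383 -0.3073  0.007 ] move tool mm [  1.5  10.5 113.3]
```

Emit:
{"name": "step_arm", "arguments": {"fingers": [-0.2, -0.2, -0.2, -0.2, -0.2], "travel": [[0.01, 0.1, 0.2], [0, 0, 0.5], [0, 0, 0.4], [0, 0, 0.42], [0, 0, 0]], "twist": [0, 0, 0, 0, 0]}}

```text
time_s: 37.95
position: [0.5383, -0.308, -0.0324]
tool_rot: [[0.949, 0.316, -0.0], [0.316, -0.949, 0.0], [-0.0, -0.0, -1.0]]
ft_force: [-0.4, -0.5, 0.4]
grip_width: 0.0515
gripper_force: 0.0
```

Run:
```python
from h import *
p,d,C,s=rings("grey",.007)
```

```text
t 37.95 tcp [ 0.5383 -0.308  -0.0324] ang 18.44 w 0.0515
 px [316.9 303. ] dia mm [34.6 36.7] world [ 0.5391 -0.3072  0.007 ] move tool mm [  1.   -0.5 -39.4]
```

Emit:
{"name": "step_arm", "arguments": {"fingers": [1, 1, 1, 1], "travel": [[0, 0, -0.004], [0, 0, 0], [0, 0, 0], [0, 0, 0]], "twist": [0, 0, 0, 0]}}

```text
time_s: 38.5
position: [0.5381, -0.3073, -0.0304]
tool_rot: [[0.949, 0.317, -0.0], [0.317, -0.949, 0.0], [-0.0, -0.0, -1.0]]
ft_force: [-0.3, 0.3, -0.0]
grip_width: 0.0345
gripper_force: 49.7
```

Emit:
{"name": "step_arm", "arguments": {"fingers": [1, 1, 1, 1, 1, 1, 1, 1, 1, 1], "travel": [[0, 0, -0.3], [0, 0, -0.5], [0, 0, -0.5], [0.04, -0.505, 0], [0.04, -0.505, 0], [0.04, -0.505, 0], [0.04, -0.505, 0], [0.04, -0.505, 0], [0.04, -0.505, 0], [0, 0, 0]], "twist": [0, 0, 0, 0, 0, 0, 0, 0, 0, 0]}}

```text
time_s: 39.75
position: [0.4639, -0.0098, 0.1]
tool_rot: [[0.947, 0.32, -0.0], [0.32, -0.947, 0.0], [-0.0, -0.001, -1.0]]
ft_force: [-0.7, 0.1, -0.2]
grip_width: 0.0342
gripper_force: 49.9
```

Emit:
{"name": "step_arm", "arguments": {"fingers": [1, 1], "travel": [[0, 0, 0], [0, 0, 0]], "twist": [0, 0]}}

```text
time_s: 40.0
position: [0.4655, -0.0134, 0.0998]
tool_rot: [[0.949, 0.315, 0.0], [0.315, -0.949, -0.0], [0.0, 0.0, -1.0]]
ft_force: [0.1, -0.1, -0.4]
grip_width: 0.0345
gripper_force: 49.9
```

Run:
```python
from h import *
s=monitor.observe();C=cal("wrist");p,d=optics.get_image("wrist")
cv2.imwrite("pics/c10.png",cv2.resize(p[180:380,200:440],(720,600)))
for r in models.trace("wrist","coupon_aluminium")[:2]:
    e=fitm(r["mask"]);w=at_z(C,e[0],s["position"][2]+.037)[0];print(r["confidence"],np.round(e[0],1),np.round(e[1],1),mv(w,s),mv([*B,0],s))
for q in proj(C,[[.477,-.0082,.056],[.475,-.009,.056]]): print(heights(d,C,q,1))
```

```text
0.86 [317.4 301.4] [82.9 84.5] [  0.7  -0.3 -37. ] [-0.  -1.6 99.8]
[ 0.47690449 -0.00822964  0.05559258]
[ 0.47508833 -0.0089723   0.05636267]
```

View pics/c10.png

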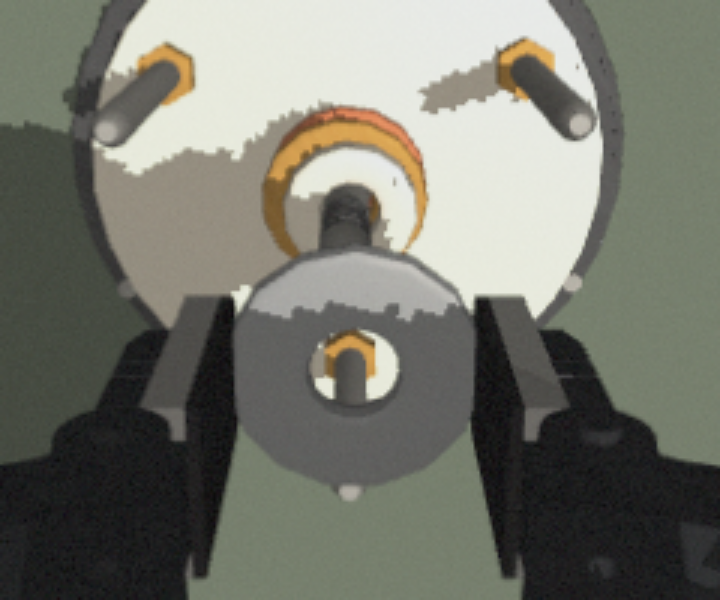

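The stack shows copper, brass and the spacer on top, all correct, with the aluminium held above. Thread it on.

Emit:
{"name": "step_arm", "arguments": {"fingers": [1, 1, 1, 1, 1], "travel": [[-0.005, -0.01, 0.2], [0, 0, 0.15], [0, 0, 0.08], [0, 0, 0.07], [0, 0, 0]], "twist": [0, 0, 0, 0, 0]}}

```text
time_s: 40.72
position: [0.4643, -0.0117, 0.0497]
tool_rot: [[0.949, 0.316, -0.0], [0.316, -0.949, 0.0], [-0.0, -0.0, -1.0]]
ft_force: [0.5, -0.4, -0.2]
grip_width: 0.0342
gripper_force: 49.9
```

Emit:
{"name": "step_arm", "arguments": {"fingers": [1, 1, 1, -0.15, -0.15, -0.15, -0.15, -0.15, -0.15, -0.15], "travel": [[0, 0, 0.15], [0, 0, 0.08], [0, 0, 0], [0, 0, 0], [0, 0, 0], [0, 0, 0], [0, 0, -0.1], [0, 0, -0.45], [0, 0, -0.35], [0, 0, -0.1]], "twist": [0, 0, 0, 0, 0, 0, 0, 0, 0, 0]}}

```text
time_s: 41.98
position: [0.4651, -0.0118, 0.1291]
tool_rot: [[0.949, 0.317, 0.004], [0.317, -0.949, -0.001], [0.003, 0.002, -1.0]]
ft_force: [-0.2, -0.4, -0.4]
grip_width: 0.0489
gripper_force: 0.0
```

Emit:
{"name": "step_arm", "arguments": {"fingers": [-0.05, -0.05, -0.05, -0.05, -0.05, -0.05, -0.05], "travel": [[0.267, -0.403, 0.02], [0.267, -0.403, 0.02], [0.267, -0.403, 0.02], [0.267, -0.403, 0.02], [0.267, -0.403, 0.02], [0, 0, 0], [0, 0, 0]], "twist": [0, 0, 0, 0, 0, 0, 0]}}

```text
time_s: 42.85
position: [0.5266, 0.2213, 0.1162]
tool_rot: [[0.949, 0.317, -0.002], [0.317, -0.949, -0.001], [-0.002, 0.0, -1.0]]
ft_force: [-0.3, -1.4, 0.9]
grip_width: 0.0447
gripper_force: 0.0
```

Run:
```python
from h import *
p,d,C,s=rings("green",.009,save="pics/w11.png")
# sleeve top face from depth
K,D,T=C
cc,rr=np.meshgrid(np.arange(640),np.arange(480));u=cv2.undistortPoints(np.stack([cc,rr],-1).reshape(-1,1,2).astype(float),K,D).reshape(480,640,2)
W=np.stack([u[...,0]*d,-u[...,1]*d,-d],-1)@T[:3,:3].T+T[:3,3]
g=masks(p)["green"]
z=W[...,2][g];print(np.percentile(z,[2,10,30,50,70,90,98]))
t=g&(W[...,2]>.0135)
e=fitm(cv2.morphologyEx(t.astype(np.uint8),cv2.MORPH_OPEN,np.ones((2,2))));w=at_z(C,e[0],.016)[0];print("sleeve top",e,w,mv(w,s))
f=g&(W[...,2]<.008);ys,xs=np.nonzero(f);e=cv2.fitEllipse(cv2.convexHull(np.c_[xs,ys].astype(np.int32)));w=at_z(C,e[0],.006)[0];print("flange",e,w,mv(w,s))
```

```text
t 42.85 tcp [0.5266 0.2213 0.1162] ang 18.47 w 0.0447
 px [318.2 223.6] dia mm [30.7 31.9] world [0.5288 0.2218 0.009 ] move tool mm [  2.4   0.3 107.1]
[0.00504739 0.00561896 0.00649756 0.00951572 0.01573073 0.01664664
 0.01730655]
sleeve top ((319.2220764160156, 226.92593383789062), (27.946243286132812, 28.63665008544922), 82.37306213378906) [0.52796589 0.22061749 0.016     ] [  1.2   1.1 100.2]
flange ((318.16766357421875, 223.57884216308594), (37.07033157348633, 38.57454299926758), 87.87027740478516) [0.52816782 0.22156817 0.006     ] [  1.7   0.3 110.2]
```

Emit:
{"name": "step_arm", "arguments": {"fingers": [-0.05, -0.05, -0.05, -0.05, -0.05, 1, 1, 1, 1], "travel": [[0.01, 0.004, 0.3], [0, 0, 0.5], [0, 0, 0.4], [0, 0, 0.18], [0, 0, 0], [0, 0, 0], [0, 0, 0], [0, 0, 0], [0, 0, 0]], "twist": [0, 0, 0, 0, 0, 0, 0, 0, 0]}}

```text
time_s: 44.02
position: [0.529, 0.2214, -0.0197]
tool_rot: [[0.949, 0.317, 0.003], [0.317, -0.949, -0.0], [0.002, 0.001, -1.0]]
ft_force: [-1.0, -2.9, 7.0]
grip_width: 0.0196
gripper_force: 48.7
```

Emit:
{"name": "step_arm", "arguments": {"fingers": [1, 1, 1, 1, 1, 1, 1, 1, 1, 1], "travel": [[0, 0, -0.3], [0, 0, -0.5], [0, 0, -0.5], [-0.268, 0.403, 0], [-0.268, 0.403, 0], [-0.268, 0.403, 0], [-0.268, 0.403, 0], [-0.268, 0.403, 0], [0, 0, 0], [0, 0, 0]], "twist": [0, 0, 0, 0, 0, 0, 0, 0, 0, 0]}}

```text
time_s: 45.28
position: [0.4651, -0.0116, 0.1092]
tool_rot: [[0.949, 0.316, 0.001], [0.316, -0.949, 0.0], [0.001, 0.0, -1.0]]
ft_force: [-0.7, 0.2, 0.4]
grip_width: 0.0195
gripper_force: 48.9
```

Run:
```python
from h import *
s=monitor.observe();C=cal("wrist");p,d=optics.get_image("wrist")
for r in models.trace("wrist","bushing")[:2]:
    e=fitm(r["mask"]);w=at_z(C,e[0],s["position"][2]+.028)[0];print(r["confidence"],np.round(e[0],1),np.round(e[1],1),mv(w,s),mv([*B,0],s))
print(s["position"],s["grip_width"])
for q in proj(C,[[.477,-.0082,.061],[.475,-.009,.061]]): print(heights(d,C,q,1))
```

```text
0.91 [317.4 291.6] [67.3 69.1] [  1.3  -0.3 -28. ] [ -0.3   0.3 109.2]
0.66 [634.6  47.1] [67.4 78.9] [107.8 130.1 -27.9] [ -0.3   0.3 109.2]
[ 0.46506902 -0.01155419  0.10924092] 0.01950330428904645
[ 0.47706381 -0.00817762  0.06128101]
[ 0.47506702 -0.00897637  0.06128396]
```

Emit:
{"name": "step_arm", "arguments": {"fingers": [1, 1, 1, 1, 1], "travel": [[-0.004, 0.005, 0.2], [0, 0, 0.15], [0, 0, 0.07], [0, 0, 0.07], [0, 0, 0]], "twist": [0, 0, 0, 0, 0]}}

```text
time_s: 46.0
position: [0.4647, -0.0122, 0.0597]
tool_rot: [[0.948, 0.317, -0.0], [0.317, -0.948, 0.0], [-0.0, -0.0, -1.0]]
ft_force: [0.1, 0.1, -0.1]
grip_width: 0.0194
gripper_force: 48.9
```

Emit:
{"name": "step_arm", "arguments": {"fingers": [1, 1, 1, 0.1, 0.1, 0.1, 0.1, 0.1, 0.1, 0.1], "travel": [[0, 0, 0.12], [0, 0, 0.06], [0, 0, 0], [0, 0, 0], [0, 0, 0], [0, 0, 0], [0, 0, -0.1], [0, 0, -0.45], [0, 0, -0.45], [0, 0, -0.2]], "twist": [0, 0, 0, 0, 0, 0, 0, 0, 0, 0]}}

```text
time_s: 47.25
position: [0.4654, -0.0126, 0.165]
tool_rot: [[0.949, 0.317, 0.004], [0.317, -0.949, -0.001], [0.004, 0.003, -1.0]]
ft_force: [-0.4, -0.2, 0.1]
grip_width: 0.0383
gripper_force: 0.0
```

Emit:
{"name": "step_arm", "arguments": {"fingers": [-0.3, -0.3, -0.3, -0.3, -0.3, -0.3], "travel": [[0.44, 0.145, 0], [0.44, 0.145, 0], [0.44, 0.145, 0], [0.44, 0.145, 0], [0, 0, 0], [0, 0, 0]], "twist": [0, 0, 0, 0, 0, 0]}}

```text
time_s: 48.0
position: [0.6494, -0.0116, 0.1621]
tool_rot: [[0.949, 0.317, -0.001], [0.317, -0.949, 0.0], [-0.0, -0.0, -1.0]]
ft_force: [-0.0, 0.5, -0.2]
grip_width: 0.0553
gripper_force: 0.0
```

```bash
cat >> h.py <<'E'
def cloud(d,C):
    K,D,T=C
    cc,rr=np.meshgrid(np.arange(640),np.arange(480));u=cv2.undistortPoints(np.stack([cc,rr],-1).reshape(-1,1,2).astype(float),K,D).reshape(480,640,2)
    return np.stack([u[...,0]*d,-u[...,1]*d,-d],-1)@T[:3,:3].T+T[:3,3]
E
python3 - <<'E'
from h import *
np.set_printoptions(precision=4,suppress=True)
s=monitor.observe();C=cal("wrist");p,d=optics.get_image("wrist");cv2.imwrite("pics/w12.png",p)
print(s["position"])
W=cloud(d,C);near=np.hypot(W[...,0]-.652,W[...,1]+.0133)<.075
pl=near&(W[...,2]>.004)&(W[...,2]<.040)
e=fitm(pl&(W[...,2]<.02));c=at_z(C,e[0],.008)[0];print("plate",e,c,mv(c,s),"z",np.percentile(W[...,2][pl],[5,25,50,95,99]))
# hub
hub=(pl&(W[...,2]>.028)&(np.hypot(W[...,0]-c[0],W[...,1]-c[1])<.035)).astype(np.uint8)
cs,_=cv2.findContours(hub,cv2.RETR_EXTERNAL,cv2.CHAIN_APPROX_NONE);k=max(cs,key=cv2.contourArea).reshape(-1,2)
w=at_z(C,k,.032);r=cv2.minAreaRect((w[:,:2]*1e4).astype(np.float32));print("hub rect",r,mv([r[0][0]/1e4,r[0][1]/1e4,.032],s))
# holes
g=p.max(2);dark=((g<150)&(np.hypot(W[...,0]-c[0],W[...,1]-c[1])<.058)&(np.hypot(W[...,0]-c[0],W[...,1]-c[1])>.040)).astype(np.uint8)
n,lab,st,ce=cv2.connectedComponentsWithStats(dark)
for i in range(1,n):
    if st[i,4]>40:
        h=at_z(C,ce[i],.008)[0];v=h-c;print("hole",st[i],ce[i],np.hypot(v[0],v[1]),np.degrees(np.arctan2(v[1],v[0])))
cv2.imwrite("pics/c12.png",p)
E
```

```text
[ 0.6494 -0.0116  0.1621]
plate ((320.47998046875, 211.73902893066406), (130.34239196777344, 133.6790771484375), 87.89008331298828) [ 0.6533 -0.0129  0.008 ] [  3.4   2.5 154.1] z [0.0071 0.0078 0.0084 0.0322 0.0331]
hub rect ((6510.4375, -136.79837036132812), (347.49530029296875, 340.2418212890625), 25.059377670288086) [  1.    2.5 130.1]
hole [337 161  11  11  99] [342.3333 166.    ] 0.04757922075884586 -6.586586253665205
hole [265 216  10  10  82] [269.439  220.7073] 0.049936578801884735 118.58057243424604
hole [270 238  26  18 123] [282.0569 246.0894] 0.05089911408327063 150.76845879521912
hole [346 251  11   9  74] [351.0811 254.7973] 0.052806787873115525 -126.43539530331645
hole [    8   293   220   187 13138] [111.8067 408.1514] 0.33846360781248286 152.1125905542871
hole [  456   329   184   151 15722] [541.5755 413.3891] 0.35851727064309635 -114.07276076747634
```

View pics/c12.png

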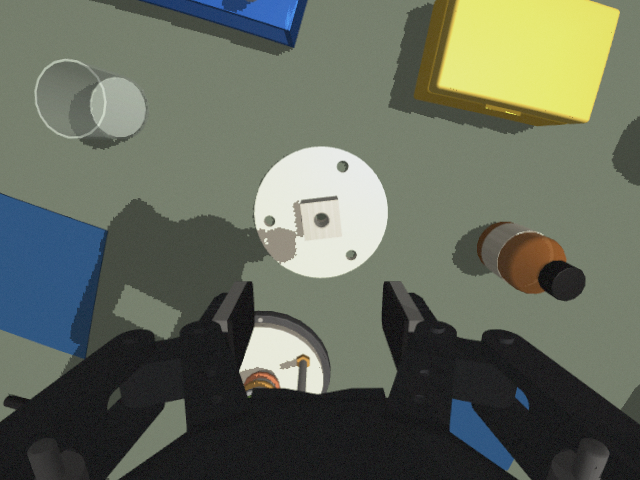

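The plate measures (0.651, -0.014), holes at about -4.9° and hub at 25.1°. It needs to turn by -36° to line up with the rods. Gripping the hub.

Emit:
{"name": "step_arm", "arguments": {"fingers": [-0.3, -0.3, -0.3, -0.3, -0.3, -0.3, 1, 1, 1, 1], "travel": [[0.004, 0.026, 0.2], [0, 0, 0.5], [0, 0, 0.5], [0, 0, 0.4], [0, 0, 0.18], [0, 0, 0], [0, 0, 0], [0, 0, 0], [0, 0, 0], [0, 0, 0]], "twist": [-0.037, 0, 0, 0, 0, 0, 0, 0, 0, 0], "force": 90}}

```text
time_s: 49.3
position: [0.6523, -0.0143, -0.0136]
tool_rot: [[0.905, 0.424, 0.004], [0.424, -0.905, -0.001], [0.003, 0.002, -1.0]]
ft_force: [-2.1, 0.4, 7.7]
grip_width: 0.0317
gripper_force: 90.4
```

Emit:
{"name": "step_arm", "arguments": {"fingers": [1, 1, 1, 1, 1, 1, 1, 1, 1], "travel": [[0, 0, -0.2], [0, 0, -0.4], [0, 0, -0.5], [0, 0, -0.25], [-0.42, -0.204, 0], [-0.42, -0.204, 0], [-0.42, -0.204, 0], [-0.42, -0.204, 0], [0, 0, 0]], "twist": [0, 0, 0, 0, 0, 0, 0, 0, 0]}}

```text
time_s: 50.42
position: [0.4615, -0.0109, 0.1196]
tool_rot: [[0.906, 0.424, -0.001], [0.424, -0.906, 0.0], [-0.001, -0.001, -1.0]]
ft_force: [1.3, -0.5, -3.7]
grip_width: 0.0317
gripper_force: 90.1
```

Emit:
{"name": "step_arm", "arguments": {"fingers": [1, 1, 1, 1, 1, 1], "travel": [[0, 0, 0], [0, 0, 0], [0, 0, 0], [0, 0, 0], [0, 0, 0], [0, 0, 0]], "twist": [0.05, 0.05, 0.05, 0.05, 0, 0]}}

```text
time_s: 51.18
position: [0.4648, -0.0115, 0.1191]
tool_rot: [[0.983, -0.186, 0.001], [-0.186, -0.983, -0.0], [0.001, 0.0, -1.0]]
ft_force: [0.4, 0.4, -3.4]
grip_width: 0.0316
gripper_force: 90.1
```

```bash
cat > pl.py <<'E'
from h import *
np.set_printoptions(precision=4,suppress=True)
def plate(save=None):
    s=monitor.observe();C=cal("wrist");p,d=optics.get_image("wrist")
    if save: cv2.imwrite(save,p)
    R=s["tool_rot"];print("tcp",s["position"],"ang",np.degrees(np.arctan2(R[1,0],R[0,0])),"w",s["grip_width"],"B",mv([*B,0],s))
    W=cloud(d,C);L=(W-s["position"])@R   # tool frame
    zt=s["position"][2]+.0216            # plate top
    r=np.hypot(L[...,0],L[...,1])
    on=(r<.07)&(abs(W[...,2]-zt)<.006);print("plate top z med",np.median(W[...,2][on]),"expected",zt)
    # holes: gaps in the plate's top as seen from the camera
    P=at_z(C,np.stack(np.meshgrid(np.arange(640),np.arange(480)),-1).reshape(-1,2),zt).reshape(480,640,3)
    Q=(P-s["position"])@R;rq=np.hypot(Q[...,0],Q[...,1])
    gap=((rq>.038)&(rq<.060)&(p.max(2)<140)&(Q[...,0]>-.02)).astype(np.uint8)
    n,lab,st,ce=cv2.connectedComponentsWithStats(gap)
    for i in range(1,n):
        if 30<st[i,4]<900:
            h=at_z(C,ce[i],zt)[0];m=mv(h,s);print("hole",st[i],np.round(ce[i],1),m,"tool angle",round(np.degrees(np.arctan2(m[1],m[0])),1),"r",round(np.hypot(m[0],m[1]),1))
    return p,d,C,s
if __name__=="__main__":
    p,d,C,s=plate("pics/w13.png")
    cv2.imwrite("pics/c13.png",p)
E
python3 pl.py
```

```text
tcp [ 0.4648 -0.0115  0.1191] ang -10.70911550794643 w 0.03158933291853312 B [  0.2   0.3 119.1]
plate top z med 0.14101319322580183 expected 0.14069241428720466
hole [371 193  16  20  79] [381.3 204.9] [ 40.   27.9 -21.6] tool angle 34.9 r 48.8
hole [202 281  23  22 383] [212.9 291.5] [ -1.8 -50.6 -21.6] tool angle -92.0 r 50.6
hole [222 302  31  24 333] [237.8 318.4] [-16.  -39.5 -21.6] tool angle -112.1 r 42.6
hole [385 306  29  20 260] [398.1 319.6] [-16.6  38.9 -21.6] tool angle 113.1 r 42.3
```

View pics/c13.png

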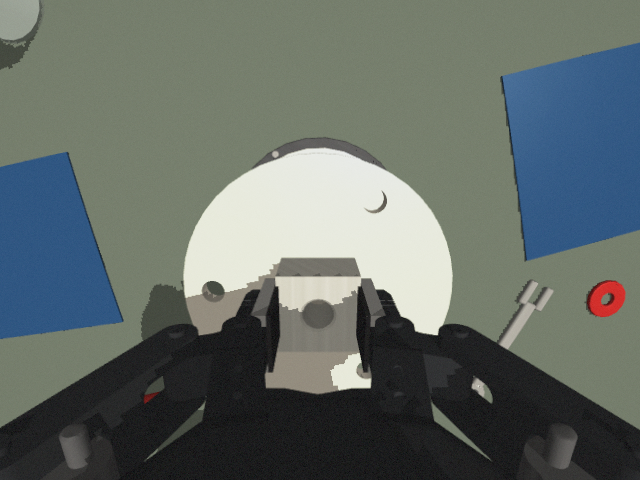

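The plate is held level. The bore shows at (318,314), holes at (375,200) and (213,291), and a base marker dot at (275,155).

Run:
```python
from h import *
np.set_printoptions(precision=4,suppress=True)
s=monitor.observe();C=cal("wrist");z0=s["position"][2]
p=cv2.imread("pics/w13.png")
g=cv2.cvtColor(p,cv2.COLOR_BGR2GRAY)
m=np.zeros_like(g);m[295:335,295:341]=(g[295:335,295:341]<95)
e=fitm(m);b=at_z(C,e[0],z0+.0456)[0];print("bore",e,b,mv(b,s),"B",mv([*B,0],s))
for q in[(374.5,200.5),(213,291.5),(364,370)]:
    h=at_z(C,q,z0+.0216)[0];v=h-b;print("hole",mv(h,s),np.degrees(np.arctan2(v[1],v[0])),np.hypot(v[0],v[1]))
for z in(.012,.017,.02):
    v=at_z(C,(275.5,154.5),z)[0][:2]-B;print("dot",z,np.degrees(np.arctan2(v[1],v[0])),np.hypot(*v))
# disc rim centre and marker dots in w2
import pickle
C2=pickle.load(open("w2.pkl","rb"))
for z in(.012,.015):
  w=at_z(C2,[(250+299/4,150+67/4),(250+90/4,150+395/4),(250+471/4,150+410/4)],z)[:,:2];c=w.mean(0);v=w-c
  print("dots w2",c,np.degrees(np.arctan2(v[:,1],v[:,0])),np.hypot(v[:,0],v[:,1]))
# plate rim ellipse -> centre
mm=np.zeros_like(g)
```

```text
bore ((317.80859375, 314.1664733886719), (26.73665428161621, 31.34465217590332), 88.60157012939453) [ 0.4636 -0.0109  0.1646] [ -1.2  -0.4 -45.6] B [  0.3   0.3 119. ]
hole [ 41.9  24.7 -21.6] -41.01096749261759 0.04984248918849591
hole [ -1.9 -50.5 -21.6] 80.06268427120719 0.05011635741584433
hole [-45.4  23.3 -21.6] -162.55267996564046 0.05017484735670789
dot 0.012 19.759059295566228 0.06707600473701768
dot 0.017 19.263724311987588 0.06690035206245866
dot 0.02 18.9652859651687 0.0667973705591989
dots w2 [ 0.4639 -0.0129] [  19.1781  139.5617 -100.4332] [0.0685 0.0688 0.0683]
dots w2 [ 0.4645 -0.0126] [  19.1781  139.5617 -100.4332] [0.068  0.0683 0.0678]
```

Emit:
{"name": "step_arm", "arguments": {"fingers": [1, 1, 1, 1, 1, 1], "travel": [[0.015, 0.007, 0.15], [0, 0, 0.15], [0, 0, 0.07], [0, 0, 0.05], [0, 0, 0.05], [0, 0, 0]], "twist": [0, 0, 0, 0, 0, 0]}}

```text
time_s: 51.98
position: [0.4658, -0.0125, 0.0718]
tool_rot: [[0.982, -0.189, -0.0], [-0.189, -0.982, 0.0], [-0.0, -0.0, -1.0]]
ft_force: [-0.0, -0.3, -3.9]
grip_width: 0.0319
gripper_force: 90.1
```

Emit:
{"name": "step_arm", "arguments": {"fingers": [1, 1, 1], "travel": [[0, 0, 0.03], [0, 0, 0.03], [0, 0, 0]], "twist": [0, 0, 0]}}

```text
time_s: 52.35
position: [0.4657, -0.0124, 0.0657]
tool_rot: [[0.982, -0.189, -0.0], [-0.189, -0.982, 0.0], [-0.0, -0.0, -1.0]]
ft_force: [-0.5, 0.7, -3.6]
grip_width: 0.0317
gripper_force: 90.1
```

Emit:
{"name": "step_arm", "arguments": {"fingers": [1, 1, 1], "travel": [[0, 0, 0.03], [0, 0, 0.015], [0, 0, 0]], "twist": [0, 0, 0]}}

```text
time_s: 52.72
position: [0.4659, -0.0125, 0.0613]
tool_rot: [[0.982, -0.189, 0.0], [-0.189, -0.982, -0.0], [0.0, 0.0, -1.0]]
ft_force: [0.2, -0.9, -2.2]
grip_width: 0.0314
gripper_force: 90.2
```

Emit:
{"name": "step_arm", "arguments": {"fingers": [1, 1, 0.1, 0.0, 0.0, -0.1, -0.2, -0.2, -0.2, -0.2], "travel": [[0, 0, 0.006], [0, 0, 0], [0, 0, 0], [0, 0, 0], [0, 0, 0], [0, 0, 0], [0, 0, -0.2], [0, 0, -0.4], [0, 0, -0.5], [0, 0, -0.3]], "twist": [0, 0, 0, 0, 0, 0, 0, 0, 0, 0]}}

```text
time_s: 53.98
position: [0.4661, -0.0126, 0.203]
tool_rot: [[0.982, -0.189, 0.003], [-0.189, -0.982, -0.001], [0.003, 0.0, -1.0]]
ft_force: [-0.1, -0.2, -0.8]
grip_width: 0.0514
gripper_force: 0.0
```

Run:
```python
from h import *
np.set_printoptions(precision=4,suppress=True)
s=monitor.observe();C=cal("wrist");p,d=optics.get_image("wrist")
print(s["position"])
W=cloud(d,C);r=np.hypot(W[...,0]-B[0],W[...,1]-B[1])
m=(r<.058)&(r>.035)&(W[...,2]>.076)&(W[...,2]<.09)&(p.min(2)>100)
P=W[m];A=np.c_[P[:,:2]-B,np.ones(len(P))];k=np.linalg.lstsq(A,P[:,2],rcond=None)[0];print("plane slope deg",np.degrees(k[:2]),"z",k[2],len(P))
h=(r<.02)&(W[...,2]>.095);print("hub z",np.median(W[...,2][h]))
p2,_=optics.get_image("scene");c=p2[170:320,240:440]
a=cv2.resize(p[120:420,120:520],(400,300));b=cv2.resize(c,(400,300))
cv2.imwrite("pics/fin.png",np.hstack([a,b]))
```

```text
[ 0.4661 -0.0126  0.203 ]
plane slope deg [-0.039  -0.0803] z 0.083228992456455 8543
hub z 0.3202289759121434
```

View pics/fin.png

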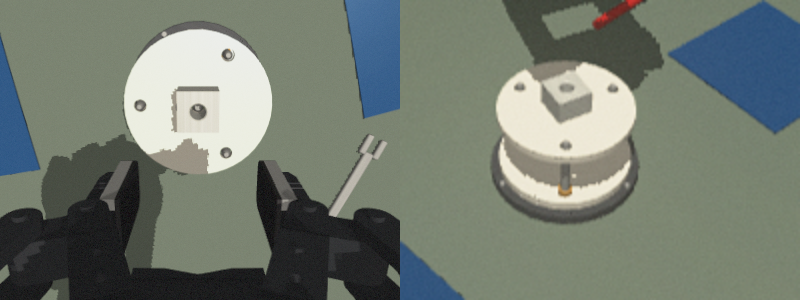

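The plate sits flat: top at 83.2 mm against 83 mm expected, tilt under 0.1°, and all three rods through their holes. Handing in.

```bash
python3 -c "
from rig import close_job
print(close_job())"
```

```text
the job is handed in; nothing more can be done
None
```

The cage is built and handed in at about 54 s: copper, brass and aluminium are on the bolt (steel was absent) with one spacer under each, the green bushing is on top, and the end plate sits flat and hub up on the tie rods.

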